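Gauge the vice screw with the pitch-comb leaves

TASK

Find out which of the three wooden comb leaves has the pitch of the vice screw in the cradle nearest the robot: try them on top of its thread between the guide yokes, pressing gently (below 20 newtons) and feeling along for the grooves, until one sinks fully home. Leave that leaf standing pressed fully home in the thread near the middle of the screw, with the other two standing in the rack, and do not disturb the jar, the carving and the bowl.

Things in the scene. Friction and masses are not known exactly. Their poses are not given: they have to be found in the camera images.
- leaf_1: loose plywood comb leaf, 72 mm long (own x), 8 thick (own y), about 35 g, 90-degree V teeth on its lower edge. Three like leaves, pitches 10, 12, 14 mm (7, 6, 5 teeth); names say nothing of which fits. Origin: mid length and thickness, half-way up the tooth flanks. Own z up: top edge 66 mm above origin, tooth tips 2.5 to 3.5 mm below it
- leaf_2: a leaf like leaf_1, of another pitch. At the start each stands teeth down in a rack slot, origin 12.5 to 13.5 mm above the bench. Grip across the 8 mm thickness, grasp centre about 52 mm above the origin (lower and the fingers meet the yokes)
- leaf_3: a leaf like leaf_1, of another pitch. On a screw a fitting leaf that is s mm off its groove rides about s mm high, up to 3 to 4.5 mm where it stands on the flat crests; a leaf that does not fit stays 3 mm or more high wherever it is put. On the 45-degree flanks a leaf may stick and not slide down by itself
- screw_a: fixed wooden vice screw in a fixed cradle, thread 112 mm long along own x, axis 37 mm above the origin, mean diameter 36 mm, dark turned head at +x. One of three, pitches 10, 12, 14 mm; names say nothing of which. Gauge only the one nearest the robot (x below 0.53; the spares lie beyond x = 0.68). Origin: under mid-thread at bench height; own z up
- screw_b: same as screw_a, another pitch. On each cradle two pairs of dark guide yokes (own x = -26 and +26 mm, 10 mm long, reaching 36 mm to each side) leave a gap 12 mm wide over the axis, 63 to 75 mm above the origin, mouths flared up to 83 mm. A leaf goes down between them, lengthwise along the screw, and they keep it standing
- screw_c: same as screw_a, another pitch. Thread crests are flat, 4 to 5 mm wide, 56 mm above the origin. A fitting leaf fully home has its origin 55 mm above the screw's origin. Where along x the grooves lie is not given (any place within a pitch) and must be felt; slide or shift the leaf along x to find them, staying within 20 mm of the middle
- rack: dark wooden leaf rack, fixed: base 110 x 190 x 10 mm, origin under its centre at bench height. Three slots along own x at own y = -60, 0, +60 mm, each 12 mm wide between 60 mm long walls 34 mm high over the bench, mouths flared up to 42 mm. A racked leaf stands with tooth tips on the base, 10 mm above the bench, its length along own x
- jar: bystander: loose paint jar with white lid, 64 mm across, 90 mm high; origin under its centre
- carving: bystander: loose carved wooden animal on four legs, about 85 mm long, 82 mm high; origin on the bench under its body
- bowl: bystander: loose plastic bowl, 100 mm across, 45 mm high; origin under its centre
Things that resemble listed ones, but are neither listed nor needed, are in the scene too. Leave any blue look-alike of the leaf_1 alone. Leave any purple look-alike of the leaf_2 alone.

How it is judged:
On the way:
1. a leaf is pressed fully home (within 1.8 mm) in the thread of the screw nearest the robot, with more than 1.5 N (((world x of screw_a below 0.6 m and z of leaf_1 in the frame of screw_a between 0.0525 and 0.0568 m and y of leaf_1 in the frame of screw_a between -0.005 and 0.005 m and x of leaf_1 in the frame of screw_a between -0.02 and 0.02 m and angle between leaf_1's own z axis and vertical below 0.25 rad and angle between the x axis of leaf_1 and the x axis of screw_a, either way round below 0.12 rad and contact force between leaf_1 and screw_a above 1.5 N) or (world x of screw_b below 0.6 m and z of leaf_1 in the frame of screw_b between 0.0525 and 0.0568 m and y of leaf_1 in the frame of screw_b between -0.005 and 0.005 m and x of leaf_1 in the frame of screw_b between -0.02 and 0.02 m and angle between leaf_1's own z axis and vertical below 0.25 rad and angle between the x axis of leaf_1 and the x axis of screw_b, either way round below 0.12 rad and contact force between leaf_1 and screw_b above 1.5 N) or (world x of screw_c below 0.6 m and z of leaf_1 in the frame of screw_c between 0.0525 and 0.0568 m and y of leaf_1 in the frame of screw_c between -0.005 and 0.005 m and x of leaf_1 in the frame of screw_c between -0.02 and 0.02 m and angle between leaf_1's own z axis and vertical below 0.25 rad and angle between the x axis of leaf_1 and the x axis of screw_c, either way round below 0.12 rad and contact force between leaf_1 and screw_c above 1.5 N) or (world x of screw_a below 0.6 m and z of leaf_2 in the frame of screw_a between 0.0525 and 0.0568 m and y of leaf_2 in the frame of screw_a between -0.005 and 0.005 m and x of leaf_2 in the frame of screw_a between -0.02 and 0.02 m and angle between leaf_2's own z axis and vertical below 0.25 rad and angle between the x axis of leaf_2 and the x axis of screw_a, either way round below 0.12 rad and contact force between leaf_2 and screw_a above 1.5 N) or (world x of screw_b below 0.6 m and z of leaf_2 in the frame of screw_b between 0.0525 and 0.0568 m and y of leaf_2 in the frame of screw_b between -0.005 and 0.005 m and x of leaf_2 in the frame of screw_b between -0.02 and 0.02 m and angle between leaf_2's own z axis and vertical below 0.25 rad and angle between the x axis of leaf_2 and the x axis of screw_b, either way round below 0.12 rad and contact force between leaf_2 and screw_b above 1.5 N) or (world x of screw_c below 0.6 m and z of leaf_2 in the frame of screw_c between 0.0525 and 0.0568 m and y of leaf_2 in the frame of screw_c between -0.005 and 0.005 m and x of leaf_2 in the frame of screw_c between -0.02 and 0.02 m and angle between leaf_2's own z axis and vertical below 0.25 rad and angle between the x axis of leaf_2 and the x axis of screw_c, either way round below 0.12 rad and contact force between leaf_2 and screw_c above 1.5 N) or (world x of screw_a below 0.6 m and z of leaf_3 in the frame of screw_a between 0.0525 and 0.0568 m and y of leaf_3 in the frame of screw_a between -0.005 and 0.005 m and x of leaf_3 in the frame of screw_a between -0.02 and 0.02 m and angle between leaf_3's own z axis and vertical below 0.25 rad and angle between the x axis of leaf_3 and the x axis of screw_a, either way round below 0.12 rad and contact force between leaf_3 and screw_a above 1.5 N) or (world x of screw_b below 0.6 m and z of leaf_3 in the frame of screw_b between 0.0525 and 0.0568 m and y of leaf_3 in the frame of screw_b between -0.005 and 0.005 m and x of leaf_3 in the frame of screw_b between -0.02 and 0.02 m and angle between leaf_3's own z axis and vertical below 0.25 rad and angle between the x axis of leaf_3 and the x axis of screw_b, either way round below 0.12 rad and contact force between leaf_3 and screw_b above 1.5 N) or (world x of screw_c below 0.6 m and z of leaf_3 in the frame of screw_c between 0.0525 and 0.0568 m and y of leaf_3 in the frame of screw_c between -0.005 and 0.005 m and x of leaf_3 in the frame of screw_c between -0.02 and 0.02 m and angle between leaf_3's own z axis and vertical below 0.25 rad and angle between the x axis of leaf_3 and the x axis of screw_c, either way round below 0.12 rad and contact force between leaf_3 and screw_c above 1.5 N))), for 0.15 s.
At the end, for the whole second after the job is handed in: one leaf at rest, fully home in the nearest screw (origin 52.5 to 56.8 mm over the cradle origin), within 20 mm of mid-screw along it, 5 mm across, along it within 0.12 rad, upright within 0.25 rad; other two at rest in rack slots, upright (0.3 rad), tips within 5 mm of its base (((world x of screw_a below 0.6 m and z of leaf_1 in the frame of screw_a between 0.0525 and 0.0568 m and y of leaf_1 in the frame of screw_a between -0.005 and 0.005 m and x of leaf_1 in the frame of screw_a between -0.02 and 0.02 m and angle between leaf_1's own z axis and vertical below 0.25 rad and angle between the x axis of leaf_1 and the x axis of screw_a, either way round below 0.12 rad) or (world x of screw_b below 0.6 m and z of leaf_1 in the frame of screw_b between 0.0525 and 0.0568 m and y of leaf_1 in the frame of screw_b between -0.005 and 0.005 m and x of leaf_1 in the frame of screw_b between -0.02 and 0.02 m and angle between leaf_1's own z axis and vertical below 0.25 rad and angle between the x axis of leaf_1 and the x axis of screw_b, either way round below 0.12 rad) or (world x of screw_c below 0.6 m and z of leaf_1 in the frame of screw_c between 0.0525 and 0.0568 m and y of leaf_1 in the frame of screw_c between -0.005 and 0.005 m and x of leaf_1 in the frame of screw_c between -0.02 and 0.02 m and angle between leaf_1's own z axis and vertical below 0.25 rad and angle between the x axis of leaf_1 and the x axis of screw_c, either way round below 0.12 rad) or (world x of screw_a below 0.6 m and z of leaf_2 in the frame of screw_a between 0.0525 and 0.0568 m and y of leaf_2 in the frame of screw_a between -0.005 and 0.005 m and x of leaf_2 in the frame of screw_a between -0.02 and 0.02 m and angle between leaf_2's own z axis and vertical below 0.25 rad and angle between the x axis of leaf_2 and the x axis of screw_a, either way round below 0.12 rad) or (world x of screw_b below 0.6 m and z of leaf_2 in the frame of screw_b between 0.0525 and 0.0568 m and y of leaf_2 in the frame of screw_b between -0.005 and 0.005 m and x of leaf_2 in the frame of screw_b between -0.02 and 0.02 m and angle between leaf_2's own z axis and vertical below 0.25 rad and angle between the x axis of leaf_2 and the x axis of screw_b, either way round below 0.12 rad) or (world x of screw_c below 0.6 m and z of leaf_2 in the frame of screw_c between 0.0525 and 0.0568 m and y of leaf_2 in the frame of screw_c between -0.005 and 0.005 m and x of leaf_2 in the frame of screw_c between -0.02 and 0.02 m and angle between leaf_2's own z axis and vertical below 0.25 rad and angle between the x axis of leaf_2 and the x axis of screw_c, either way round below 0.12 rad) or (world x of screw_a below 0.6 m and z of leaf_3 in the frame of screw_a between 0.0525 and 0.0568 m and y of leaf_3 in the frame of screw_a between -0.005 and 0.005 m and x of leaf_3 in the frame of screw_a between -0.02 and 0.02 m and angle between leaf_3's own z axis and vertical below 0.25 rad and angle between the x axis of leaf_3 and the x axis of screw_a, either way round below 0.12 rad) or (world x of screw_b below 0.6 m and z of leaf_3 in the frame of screw_b between 0.0525 and 0.0568 m and y of leaf_3 in the frame of screw_b between -0.005 and 0.005 m and x of leaf_3 in the frame of screw_b between -0.02 and 0.02 m and angle between leaf_3's own z axis and vertical below 0.25 rad and angle between the x axis of leaf_3 and the x axis of screw_b, either way round below 0.12 rad) or (world x of screw_c below 0.6 m and z of leaf_3 in the frame of screw_c between 0.0525 and 0.0568 m and y of leaf_3 in the frame of screw_c between -0.005 and 0.005 m and x of leaf_3 in the frame of screw_c between -0.02 and 0.02 m and angle between leaf_3's own z axis and vertical below 0.25 rad and angle between the x axis of leaf_3 and the x axis of screw_c, either way round below 0.12 rad)) and (((x of leaf_2 in the frame of rack between -0.03 and 0.03 m and y of leaf_2 in the frame of rack between -0.08 and 0.08 m and z of leaf_2 in the frame of rack between 0.008 and 0.019 m and angle between leaf_2's own z axis and vertical below 0.3 rad) and (x of leaf_3 in the frame of rack between -0.03 and 0.03 m and y of leaf_3 in the frame of rack between -0.08 and 0.08 m and z of leaf_3 in the frame of rack between 0.008 and 0.019 m and angle between leaf_3's own z axis and vertical below 0.3 rad)) or ((x of leaf_1 in the frame of rack between -0.03 and 0.03 m and y of leaf_1 in the frame of rack between -0.08 and 0.08 m and z of leaf_1 in the frame of rack between 0.008 and 0.019 m and angle between leaf_1's own z axis and vertical below 0.3 rad) and (x of leaf_3 in the frame of rack between -0.03 and 0.03 m and y of leaf_3 in the frame of rack between -0.08 and 0.08 m and z of leaf_3 in the frame of rack between 0.008 and 0.019 m and angle between leaf_3's own z axis and vertical below 0.3 rad)) or ((x of leaf_1 in the frame of rack between -0.03 and 0.03 m and y of leaf_1 in the frame of rack between -0.08 and 0.08 m and z of leaf_1 in the frame of rack between 0.008 and 0.019 m and angle between leaf_1's own z axis and vertical below 0.3 rad) and (x of leaf_2 in the frame of rack between -0.03 and 0.03 m and y of leaf_2 in the frame of rack between -0.08 and 0.08 m and z of leaf_2 in the frame of rack between 0.008 and 0.019 m and angle between leaf_2's own z axis and vertical below 0.3 rad))) and linear speed of each of leaf_1, leaf_2, leaf_3 below 0.02 m/s); the robot touches nothing.
It fails at once if a leaf is pressed on a screw or its cradle so hard that the contact forces, wedging of the teeth included, pass 40 N (contact force between any of leaf_1, leaf_2, leaf_3 and screw_a above 40 N or contact force between any of leaf_1, leaf_2, leaf_3 and screw_b above 40 N or contact force between any of leaf_1, leaf_2, leaf_3 and screw_c above 40 N).
It fails at once if the jar, the carving or the bowl is moved more than 20 mm or tipped (distance of any of jar, carving, bowl from where it was at the start of the episode above 0.02 m or angle between any of jar, carving, bowl's own z axis and vertical above 0.35 rad).
It also fails if it takes over 72 s, if anything falls off the work surface, if the arm or the gripper's body presses on something with over 40 N, if the wrist force passes 120 N, or if a joint passes its speed limit or range.

ROBOT

A 6-joint arm with a two-finger parallel gripper is mounted at the origin on the work surface. World frame = base frame: x ahead of the robot, y to its left, z up, the work surface at z = 0. Lengths are in m, angles in rad, forces in N, time in s.
With the tool pointing down it reaches from about 0.375 to 0.975 m from the base axis. Payload 3.8 kg.
Tool frame: the origin (TCP) lies on the centre line of the jaws, within the pads' length; the fingertips stand 22 mm ahead of it and the grasp point (between the pads) lies 3 mm ahead of it; z points along the fingers, x is the direction in which the jaws open and shut, and the axes are right-handed (so a half turn about z gives the same grasp; the last joint's range is limited). The gripper opens to 85 mm and grips with 20 to 120 N. Pads are 22 mm wide; open, the fingers measure 114 mm over their backs; the gripper's body (76 mm by 85 mm) begins 54 mm behind the grasp point. The pads swing forward as they close: fully open they stand 13 mm farther back than shut.
Start: joints at [-1.365, 0.264, 1.604, -0, 1.274, -0.037], TCP at [0.162, -0.655, 0.253] pointing down, gripper open.
Joint ranges: [-2.63, 2.63], [-0.94, 2.18], [0.31, 2.57], [-1.31, 4.45], [0, 2.66], [-2.55, 2.55]. Speed limits (rad/s): [2.57, 2.57, 3.14, 3.14, 3.14, 3.14].

INTERFACE

Orientations are given as a rotation vector (axis times angle).
In Python, from workcell import bot, viewer gives the robot as it stands.
- The arm moves only by the tool move_arm, never from a script. Its argument "series" is text: rows parted by semicolons, each of 7 numbers parted by spaces: the turn, a rotation vector about the tool's x, y, z scaled (see below), then the shift along the tool's x, y, z scaled (see below), then the opening, from -1 (shut) to 1 (fully open). A call has exactly 8 rows; each row is the pose to reach, as a shift and turn from the pose commanded when the call began, along the tool's axes at that moment; what a row does not reach only later rows make up. The controller multiplies each number of a shift by 100 mm and each number of a turn by 120 degrees. A row lasts 1/10 s, in which the tool goes at most 50 mm and 8.59 degrees, less where a joint would pass 70% of its speed; a pose out of reach is approached as far as the arm can. A call with a number of a shift or a turn outside -1 to 1 is refused whole. A call with a gripper value outside its range is refused whole. The fingers move at their own pace and stop on an object; "squeeze" is the grip in N (left out, the last holds). Time passes only in rows, so rows that repeat a pose let the fingers close, or fill a call up. It gives the time, the measured TCP pose, the force and the opening at its end, in the units of the state.
- bot.read_state(): the state, without advancing time (a new reading comes with each control period).
- viewer.read_camera(name): name is "scene" or "top" or "wrist"; returns a dict with "pixels" (420x560x3 uint8, red, green, blue), "K" (3x3 intrinsics, pixels), "world_to_cam" (4x4, takes a point from world to camera coordinates); the wrist camera has in their place "mount" (4x4, takes a point from camera to tool coordinates, whose origin is the TCP and whose axes are the tool frame's). Camera axes: x right, y up, looking along -z (the intrinsics and any distortion apply to the point x, -y, -z); pixel columns grow to the right and rows downward; lengths in m; the calibration is good to about 2 mm. A picture is of the moment at which its call begins: read the wrist's pose just before it. There is no depth.
- bot.finish_job(): hands the job in, once; it reports no verdict.
The state is a dict: "time": time; "q": joint angles; "joint_vel": joint speeds; "joint_torque": joint torques, N m; "tool_pos": TCP position; "tcp_rot": TCP orientation; "wrist_force": force on the tool from outside, world axes, zero at the start; "torque": the same for the moment, N m; "width": opening from 0.0 (shut) to 1.0 (fully open).
Only numpy, scipy, OpenCV 4.12 (cv2) and the standard library are available. Lean on these libraries where they do the work, as an engineer would, in place of code of your own. Each camera call takes 0.05 s, during which the arm holds its last target.

## Working session

There is one attempt and no reset: what is moved stays moved. The work goes in short steps, Python scripts to look and compute and a tool call to move; the robot and the scene stay as the last step left them, time stands still between calls to the robot, and variables do not carry over. Pictures are saved under pics/ and viewed, and the job is handed in when it is done.

Besides the shell and the picture viewer there is one more tool, called after "Call:" as name(argument=value, ...), one argument or row to a line, values as JSON. move_arm: Moves the arm, as the interface text tells. Its arguments: {"type":"object","properties":{"series":{"type":"string"},"squeeze":{"type":"number"}},"required":["series"]}

```bash
mkdir -p pics; ls; cat > h.py <<'E'
import numpy as np, cv2
from workcell import bot, viewer
from scipy.spatial.transform import Rotation as R
def snap(n,f,scale=1,crop=None):
    d=viewer.read_camera(n); im=d['pixels'][:,:,::-1].copy()
    if crop: im=im[crop[1]:crop[3],crop[0]:crop[2]]
    if scale!=1: im=cv2.resize(im,None,fx=scale,fy=scale,interpolation=cv2.INTER_CUBIC)
    cv2.imwrite('pics/'+f,im); np.save('pics/'+f+'.npy',d,allow_pickle=True); return d
E
python3 - <<'E'
from h import *
for n in ['scene','top','wrist']:
    d=snap(n,n+'0.png'); print(n,{k:np.round(v,4).tolist() for k,v in d.items() if k!='pixels'})
print(bot.read_state())
E
```

```text
pics
scene {'K': [[509.0903, 0.0, 268.3033], [0.0, 509.0903, 208.0668], [0.0, 0.0, 1.0]], 'world_to_cam': [[0.5197, 0.8542, 0.0169, -0.319], [-0.5217, 0.3017, 0.798, 0.2451], [0.6765, -0.4235, 0.6024, -1.782], [0.0, 0.0, 0.0, 1.0]]}
top {'K': [[398.7454, 0.0, 277.3215], [0.0, 398.7454, 205.7162], [0.0, 0.0, 1.0]], 'world_to_cam': [[-0.0069, -1.0, 0.0059, 0.0256], [0.9877, -0.0059, 0.1563, -0.5284], [-0.1562, 0.0069, 0.9877, -1.0112], [0.0, 0.0, 0.0, 1.0]]}
wrist {'K': [[314.2136, 0.0, 280.8637], [0.0, 314.2136, 209.8331], [0.0, 0.0, 1.0]], 'mount': [[1.0, -0.0003, -0.0011, -0.0008], [-0.0006, -0.958, -0.2867, -0.0716], [-0.001, 0.2867, -0.958, -0.1182], [0.0, 0.0, 0.0, 1.0]]}
{'time': 0.15, 'q': array([-1.36490612e+00,  2.64583097e-01,  1.60506918e+00,  4.04345513e-05,
        1.27375406e+00, -3.69162609e-02]), 'joint_vel': array([ 0.00109771, -0.0001811 , -0.00548174,  0.00208171, -0.00027954,
       -0.00080565]), 'joint_torque': array([-1.15975131e-04, -5.15905380e+01, -3.67960203e+01, -9.19512240e-05,
        8.08926561e-03, -1.00149580e-05]), 'tool_pos': array([ 0.16217627, -0.654663  ,  0.25224121]), 'tcp_rot': array([-2.47316264e+00,  1.93533794e+00,  2.13734098e-03]), 'wrist_force': array([ 0.64270812, -0.14938908,  0.17831761]), 'torque': array([-0.00864198, -0.01066535,  0.03984659]), 'width': 1.0001583817359017}
```

View pics/scene0.png

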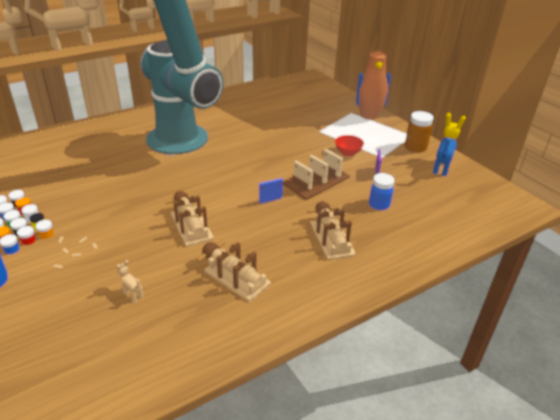

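View pics/top0.png

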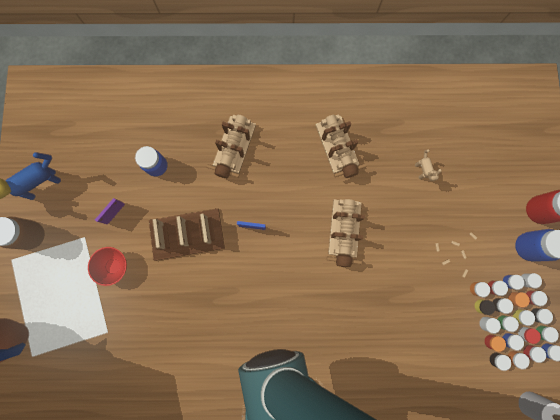

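View pics/wrist0.png

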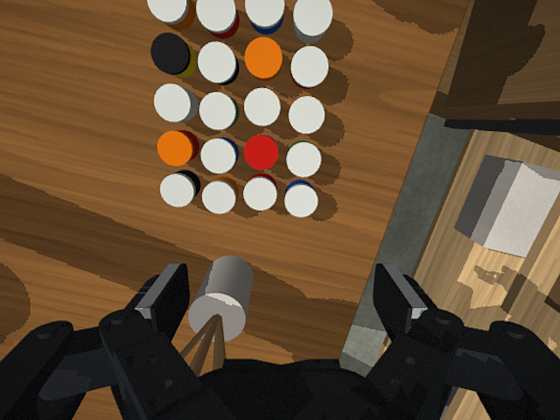

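```bash
python3 - <<'E'
from h import *
d=np.load('pics/top0.png.npy',allow_pickle=True).item(); im=d['pixels'][:,:,::-1]
a=cv2.resize(im[200:265,145:230],None,fx=7,fy=7,interpolation=cv2.INTER_CUBIC)
b=cv2.resize(im[190:275,320:370],None,fx=7,fy=7,interpolation=cv2.INTER_CUBIC)
cv2.imwrite('pics/ra.png',a);cv2.imwrite('pics/sc.png',b)
E
```

```text
(no output)
```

View pics/ra.png

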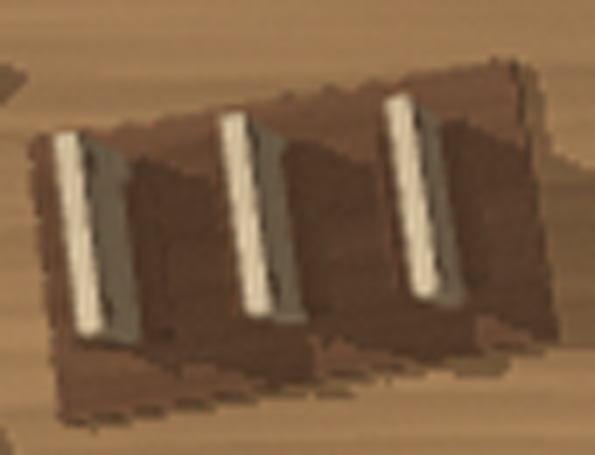

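View pics/sc.png

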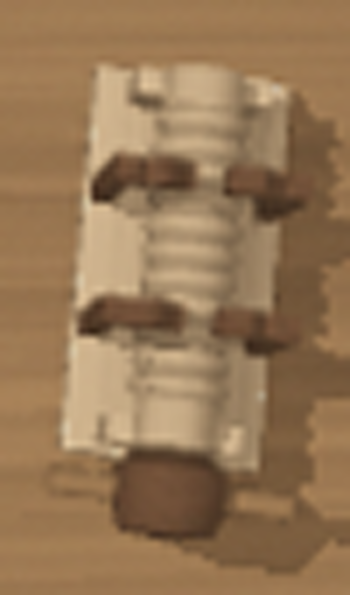

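```bash
cat >> h.py <<'E'
def ray(d,uv,z,T=None):
    K=d['K']; W=d['world_to_cam'] if T is None else T
    p=np.array([(uv[0]-K[0,2])/K[0,0],-(uv[1]-K[1,2])/K[1,1],-1.])
    Rm=W[:3,:3]; c=-Rm.T@W[:3,3]; v=Rm.T@p
    return c+v*(z-c[2])/v[2]
E
python3 - <<'E'
from h import *
d=np.load('pics/top0.png.npy',allow_pickle=True).item()
for n,p,q in [('A',(67,133),(90,335)),('B',(233,114),(258,315)),('C',(400,97),(428,298))]:
    a,b=[ray(d,(145+u[0]/7,200+u[1]/7),.079) for u in (p,q)]
    print(n,a,b,(a+b)/2,np.linalg.norm(a-b),np.degrees(np.arctan2(*(a-b)[1::-1])))
# yokes
a,b=[ray(d,(320+u[0]/7,190+u[1]/7),.078) for u in ((208,170),(198,316))]
print(a,b,(a+b)/2,np.linalg.norm(a-b),np.degrees(np.arctan2(*(a-b)[1::-1])))
E
```

```text
A [0.49045045 0.33281314 0.079     ] [0.41776971 0.32163183 0.079     ] [0.45411008 0.32722248 0.079     ] 0.07353577920404988 8.74589494919784
B [0.49700175 0.27320417 0.079     ] [0.42449678 0.26197225 0.079     ] [0.46074926 0.26758821 0.079     ] 0.07336979339406768 8.805832437732521
C [0.50283885 0.21304682 0.079     ] [0.43016727 0.20139925 0.079     ] [0.46650306 0.20722303 0.079     ] 0.07359907870741902 9.10573602844846
[ 0.49960887 -0.16140266  0.078     ] [ 0.44659734 -0.15592693  0.078     ] [ 0.4731031 -0.1586648  0.078    ] 0.05329357734187277 -5.897345632566238
```

```bash
cat >> h.py <<'E'
def plan(pos,psi,s=None):
    s=s or bot.read_state()
    Rc=R.from_rotvec(s['tcp_rot']); 
    a=np.radians(psi-90); x=np.array([np.cos(a),np.sin(a),0]); z=np.array([0,0,-1.]); y=np.cross(z,x)
    Rt=R.from_matrix(np.c_[x,y,z])
    print('turn',np.round(np.degrees((Rc.inv()*Rt).as_rotvec())/120,4),'shift',np.round(Rc.inv().apply(np.array(pos)-s['tool_pos'])*10,3),'| t',round(s['time'],2))
def st():
    s=bot.read_state(); X=R.from_rotvec(s['tcp_rot']).as_matrix()
    print('t',round(s['time'],2),'pos',np.round(s['tool_pos'],4),'psi',round(np.degrees(np.arctan2(X[1,0],X[0,0]))+90,2),'tilt',np.round(X[:2,2],3),'F',np.round(s['wrist_force'],2),'w',round(s['width'],3)); return s
E
python3 -c "
from h import *
st(); plan((.475,-.16,.25),-6)"
```

```text
t 0.15 pos [ 0.1622 -0.6547  0.2522] psi 13.91 tilt [-0.     0.002] F [ 0.64 -0.15  0.18] w 1.0
turn [1.000e-04 9.000e-04 1.659e-01] shift [-4.049 -4.226  0.03 ] | t 0.15
```

Call:
move_arm(
  series="0 0 0 -0.15 -0.15 0 1;0 0 0 -0.3 -0.3 0 1;0 0 0 -0.45 -0.45 0 1;0 0 0 -0.6 -0.6 0 1;0 0 0 -0.7 -0.7 0 1;0 0 0 -0.8 -0.8 0 1;0 0 0 -0.9 -0.9 0 1;0 0 0 -1 -1 0 1",
)

```text
time: 0.95
tool_pos: [0.2358, -0.5333, 0.2533]
tcp_rot: [2.474, -1.936, 0.0]
wrist_force: [-0.8, 0.6, -0.1]
width: 1.0
```

Call:
move_arm(
  series="0 0 0 -0.15 -0.15 0 1;0 0 0 -0.3 -0.3 0 1;0 0 0 -0.45 -0.45 0 1;0 0 0 -0.6 -0.6 0 1;0 0 0 -0.7 -0.7 0 1;0 0 0 -0.8 -0.8 0 1;0 0 0 -0.9 -0.9 0 1;0 0 0 -1 -1 0 1",
)

```text
time: 1.75
tool_pos: [0.3088, -0.4122, 0.2533]
tcp_rot: [2.474, -1.936, 0.0]
wrist_force: [0.7, -0.3, -0.7]
width: 1.006
```

Call:
move_arm(
  series="0 0 0 -0.15 -0.15 0 1;0 0 0 -0.3 -0.3 0 1;0 0 0 -0.45 -0.45 0 1;0 0 0 -0.6 -0.6 0 1;0 0 0 -0.7 -0.7 0 1;0 0 0 -0.8 -0.8 0 1;0 0 0 -0.9 -0.9 0 1;0 0 0 -1 -1 0 1",
)

```text
time: 2.55
tool_pos: [0.3818, -0.2912, 0.2533]
tcp_rot: [2.474, -1.936, 0.0]
wrist_force: [-0.3, -0.7, -0.4]
width: 0.999
```

Call:
move_arm(
  series="0 0 0.02 -0.15 -0.15 0 1;0 0 0.04 -0.3 -0.3 0 1;0 0 0.08 -0.45 -0.45 0 1;0 0 0.12 -0.6 -0.6 0 1;0 0 0.166 -0.75 -0.75 0 1;0 0 0.166 -0.9 -0.9 0 1;0 0 0.166 -1 -1 0 1;0 0 0.166 -1 -1 0 1",
)

```text
time: 3.35
tool_pos: [0.4551, -0.1695, 0.2532]
tcp_rot: [-2.105, 2.332, 0.0]
wrist_force: [-0.5, 0.5, 0.6]
width: 1.001
```

```bash
python3 - <<'E'
from h import *
s=st(); d=snap('wrist','w1.png'); np.save('pics/w1s.npy',s,allow_pickle=True); plan((.475,-.16,.25),-6)
E
```

```text
t 3.35 pos [ 0.4551 -0.1695  0.2532] psi -5.87 tilt [0. 0.] F [-0.49  0.48  0.62] w 1.001
turn [ 0.0002 -0.0002  0.0009] shift [-0.123 -0.192  0.032] | t 3.4
```

View pics/w1.png

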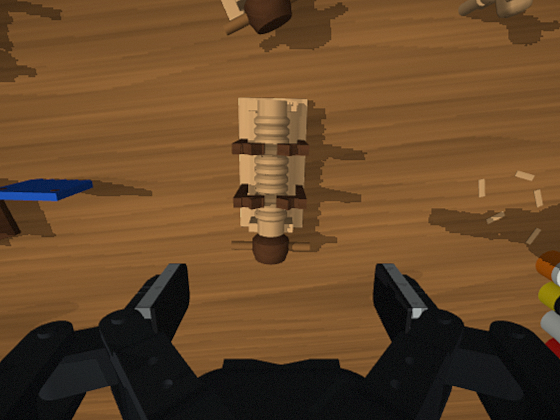

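```bash
python3 - <<'E'
from h import *
d=np.load('pics/w1.png.npy',allow_pickle=True).item(); im=d['pixels'][:,:,::-1]
cv2.imwrite('pics/w1z.png',cv2.resize(im[90:270,220:325],None,fx=3.3,fy=3.3,interpolation=cv2.INTER_CUBIC))
cv2.imwrite('pics/w1y.png',cv2.resize(im[140:210,225:315],None,fx=8,fy=8,interpolation=cv2.INTER_CUBIC))
E
```

```text
(no output)
```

View pics/w1z.png

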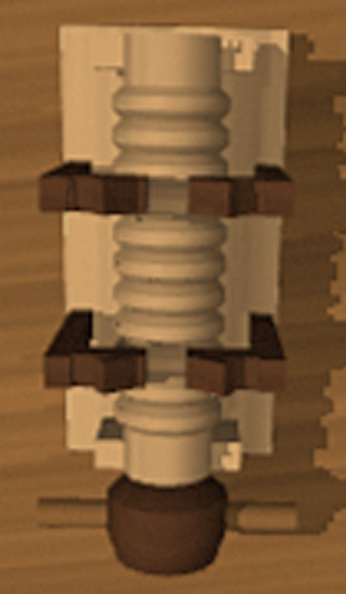

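View pics/w1y.png

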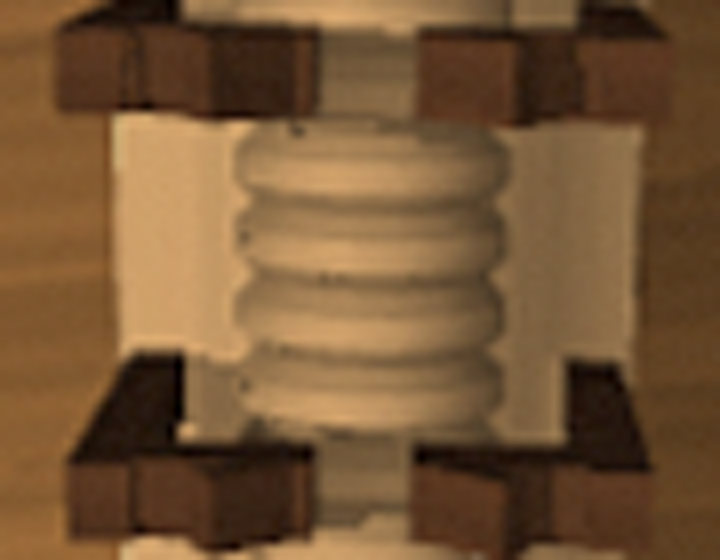

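```bash
cat >> h.py <<'E'
def wT(d,s):
    T=np.eye(4); T[:3,:3]=R.from_rotvec(s['tcp_rot']).as_matrix(); T[:3,3]=s['tool_pos']
    return np.linalg.inv(T@d['mount'])
E
python3 - <<'E'
from h import *
d=np.load('pics/w1.png.npy',allow_pickle=True).item(); s=np.load('pics/w1s.npy',allow_pickle=True).item(); W=wT(d,s)
def P(u,z): return ray(d,u,z,W)
f=lambda c,r:(225+c/8,140+r/8)
g=lambda c,r:(220+c/3.3,90+r/3.3)
print('notches')
for r in (200,275,353): 
    for c in (240,503): print(P(f(c,r),.042))
print('ext notches')
for r in (118,150,238,268,298,322,400): print(r,P(g(115,r),.042)[0])
print('yoke gap edges lower, z=.083/.075')
for c,r in [(313,447),(412,447),(313,540),(412,540)]: print(P(f(c,r),.083),P(f(c,r),.063))
print('upper')
for c,r in [(318,28),(418,28),(318,110),(418,110)]: print(P(f(c,r),.083),P(f(c,r),.063))
print('cradle base corners z~0.00-.01')
for c,r in [(60,27),(290,30),(67,452),(240,470),(272,452)]: print(P(g(c,r),.01))
E
```

```text
notches
[ 0.47982347 -0.14467691  0.042     ]
[ 0.47631153 -0.17899997  0.042     ]
[ 0.46996493 -0.14343414  0.042     ]
[ 0.46642178 -0.17805317  0.042     ]
[ 0.45953   -0.1421187  0.042    ]
[ 0.45595381 -0.17705101  0.042     ]
ext notches
118 0.5193386591131272
150 0.5098344409472269
238 0.48283313122385685
268 0.47332617715506997
298 0.4636593126120437
322 0.45580795579958483
400 0.4295399215147503
yoke gap edges lower, z=.083/.075
[ 0.45571381 -0.15355275  0.083     ] [ 0.45082753 -0.15196785  0.063     ]
[ 0.45452178 -0.16519258  0.083     ] [ 0.44955285 -0.16441476  0.063     ]
[ 0.44434418 -0.15221539  0.083     ] [ 0.43866957 -0.15053777  0.063     ]
[ 0.44313859 -0.16398359  0.083     ] [ 0.43738039 -0.16312194  0.063     ]
upper
[ 0.50394787 -0.15979337  0.083     ] [ 0.50240598 -0.15864117  0.063     ]
[ 0.50280186 -0.17100005  0.083     ] [ 0.50118051 -0.17062489  0.063     ]
[ 0.49485599 -0.15872918  0.083     ] [ 0.4926837 -0.1575032  0.063    ]
[ 0.49369906 -0.17003955  0.083     ] [ 0.49144656 -0.16959779  0.063     ]
cradle base corners z~0.00-.01
[ 0.54921396 -0.13252016  0.01      ]
[ 0.54059841 -0.20769857  0.01      ]
[ 0.40201761 -0.11428278  0.01      ]
[ 0.38842162 -0.17728204  0.01      ]
[ 0.39428677 -0.18970214  0.01      ]
```

```bash
python3 -c "
from h import *
plan((.4535,.207,.21),8.9)"
```

```text
turn [ 0.0002 -0.0002 -0.1233] shift [-3.752  0.398  0.431] | t 3.4
```

Call:
move_arm(
  series="0 0 -0.02 -0.15 0 0 0.5;0 0 -0.04 -0.3 0 0 0;0 0 -0.07 -0.45 0 0 -0.3;0 0 -0.1 -0.6 0 0 -0.3;0 0 -0.123 -0.75 0 0 -0.3;0 0 -0.123 -0.85 0 0 -0.3;0 0 -0.123 -0.95 0 0 -0.3;0 0 -0.123 -1 0 0 -0.3",
)

```text
time: 4.2
tool_pos: [0.4648, -0.0707, 0.2533]
tcp_rot: [-2.384, 2.046, 0.0]
wrist_force: [0.0, -0.2, -0.3]
width: 0.349
```

```bash
python3 -c "
from h import *
st();plan((.4535,.207,.21),8.9)"
```

```text
t 4.2 pos [ 0.4648 -0.0707  0.2533] psi 8.74 tilt [-0.  0.] F [ 0.04 -0.16 -0.28] w 0.349
turn [ 0.      0.     -0.0013] shift [-2.762 -0.311  0.433] | t 4.2
```

Call:
move_arm(
  series="0 0 0 -0.15 0 0 -0.3;0 0 0 -0.3 0 0 -0.3;0 0 0 -0.45 0 0 -0.3;0 0 0 -0.6 0 0 -0.3;0 0 0 -0.75 0 0 -0.3;0 0 0 -0.85 0 0 -0.3;0 0 0 -0.95 0 0 -0.3;0 0 0 -1 0 0 -0.3",
)

```text
time: 5.0
tool_pos: [0.4495, 0.0281, 0.2533]
tcp_rot: [2.385, -2.045, -0.0]
wrist_force: [0.1, 0.3, 0.8]
width: 0.352
```

Call:
move_arm(
  series="0 0 0 -0.2 -0.05 0.05 -0.3;0 0 0 -0.4 -0.1 0.1 -0.3;0 0 0 -0.6 -0.15 0.15 -0.3;0 0 0 -0.8 -0.2 0.2 -0.3;0 0 0 -0.9 -0.3 0.3 -0.3;0 0 0 -1 -0.3 0.4 -0.3;0 0 0 -1 -0.3 0.4 -0.3;0 0 0 -1 -0.3 0.4 -0.3",
)

```text
time: 5.8
tool_pos: [0.4635, 0.1306, 0.2128]
tcp_rot: [2.384, -2.044, -0.001]
wrist_force: [-0.2, 0.1, -0.8]
width: 0.352
```

```bash
python3 - <<'E'
from h import *
s=st(); d=snap('wrist','w2.png'); np.save('pics/w2s.npy',s,allow_pickle=True)
E
```

```text
t 5.8 pos [0.4635 0.1306 0.2128] psi 8.77 tilt [-0.001 -0.001] F [-0.24  0.11 -0.84] w 0.352
```

View pics/w2.png

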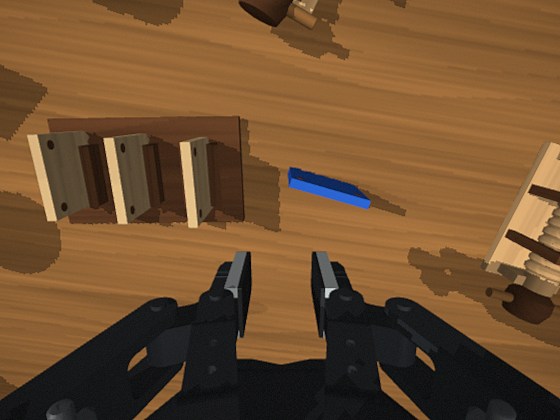

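```bash
python3 - <<'E'
from h import *
d=np.load('pics/w2.png.npy',allow_pickle=True).item(); im=d['pixels'][:,:,::-1]
cv2.imwrite('pics/w2z.png',cv2.resize(im[110:240,20:250],None,fx=3.4,fy=3.4,interpolation=cv2.INTER_CUBIC))
E
```

```text
(no output)
```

View pics/w2z.png

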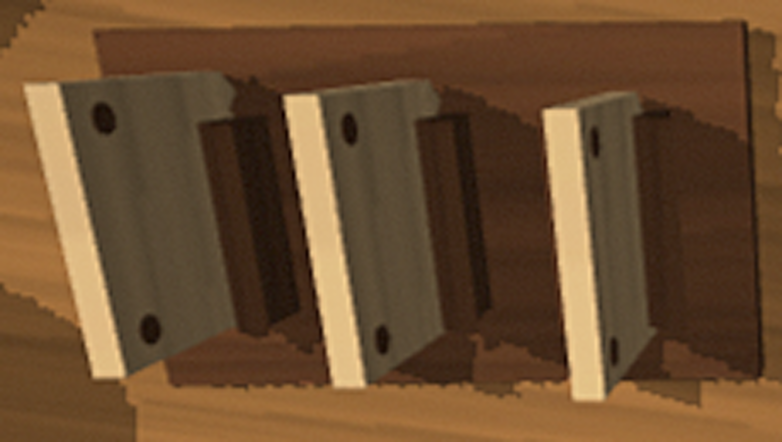

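```bash
python3 - <<'E'
from h import *
d=np.load('pics/w2.png.npy',allow_pickle=True).item(); s=np.load('pics/w2s.npy',allow_pickle=True).item(); W=wT(d,s)
for n,c in dict(C=[(543,110),(580,108),(572,400),(605,398)],B=[(283,95),(318,93),(332,386),(366,384)],A=[(24,86),(62,84),(93,378),(126,378)]).items():
    p=[ray(d,(20+a/3.4,110+b/3.4),.079,W) for a,b in c]
    far=(p[0]+p[1])/2; near=(p[2]+p[3])/2
    print(n,(far+near)/2,np.linalg.norm(far-near),np.degrees(np.arctan2(*(far-near)[1::-1])),np.linalg.norm(p[0]-p[1]))
st();plan((.4665,.2075,.15),8.8)
E
```

```text
C [0.46780226 0.20749128 0.079     ] 0.07118984193173349 9.220673809429158 0.008599494150189823
B [0.46220665 0.26688777 0.079     ] 0.07084692443255282 9.52502658726443 0.008131356689744225
A [0.45510009 0.32547225 0.079     ] 0.07099288090338392 9.116968194966647 0.008823770601612518
t 5.85 pos [0.4639 0.1305 0.2133] psi 8.74 tilt [-0. -0.] F [-0.17  0.02  0.73] w 0.351
turn [ 0.0002 -0.0002 -0.0005] shift [-0.757 -0.143  0.633] | t 5.85
```

Call:
move_arm(
  series="0 0 0 -0.2 -0.04 0.05 -0.3;0 0 0 -0.4 -0.08 0.1 -0.3;0 0 0 -0.6 -0.12 0.15 -0.3;0 0 0 -0.76 -0.15 0.3 -0.3;0 0 0 -0.76 -0.15 0.45 -0.3;0 0 0 -0.76 -0.15 0.65 -0.3;0 0 0 -0.76 -0.15 0.85 -0.3;0 0 0 -0.76 -0.15 0.95 -0.3",
)

```text
time: 6.65
tool_pos: [0.4655, 0.2069, 0.1154]
tcp_rot: [2.381, -2.043, -0.003]
wrist_force: [0.6, 0.4, 0.5]
width: 0.353
```

```bash
python3 -c "
from h import *
st();plan((.467,.2074,.068),9)
d=snap('wrist','w3.png')"
```

```text
t 6.65 pos [0.4655 0.2069 0.1154] psi 8.73 tilt [-0.004 -0.002] F [0.59 0.4  0.53] w 0.353
turn [ 0.002  -0.0007 -0.0022] shift [-0.003 -0.017  0.474] | t 6.65
```

View pics/w3.png

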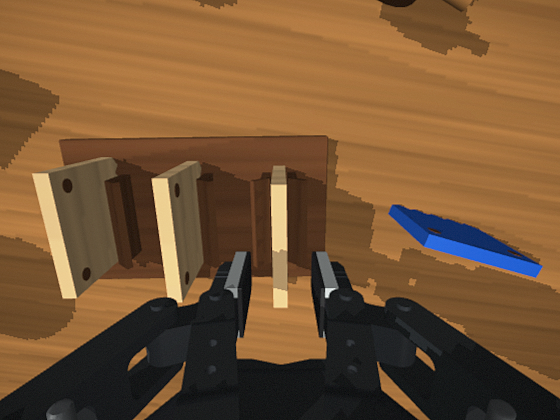

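Call:
move_arm(
  series="0 0 0 0 -0.02 0.15 -0.3;0 0 0 0 -0.02 0.3 -0.3;0 0 0 0 -0.02 0.42 -0.3;0 0 0 0 -0.02 0.47 -0.3;0 0 0 0 -0.02 0.47 -1;0 0 0 0 -0.02 0.47 -1;0 0 0 0 -0.02 0.47 -1;0 0 0 0 -0.02 0.47 -1",
  squeeze=25,
)

```text
time: 7.5
tool_pos: [0.4698, 0.2088, 0.072]
tcp_rot: [-2.384, 2.045, -0.001]
wrist_force: [-0.1, -0.4, -0.0]
width: 0.09
```

Call:
move_arm(
  series="0 0 0 0 0 -0.1 -1;0 0 0 0 0 -0.3 -1;0 0 0 0 0 -0.5 -1;0 0 0 0 0 -0.7 -1;0 0 0 0 0 -0.9 -1;0 0 0 0 0 -1 -1;0 0 0 0.1 0 -1 -1;0 0 0 0.2 0 -1 -1",
)

```text
time: 8.3
tool_pos: [0.4722, 0.1882, 0.1711]
tcp_rot: [2.385, -2.044, 0.0]
wrist_force: [-0.1, -0.4, -0.7]
width: 0.087
```

```bash
python3 -c "
from h import *
st();plan((.4725,-.160,.145),-6.8)
d=snap('scene','s4.png',5,(240,100,390,220));d=snap('wrist','w4.png')"
```

```text
t 8.3 pos [0.4722 0.1882 0.1711] psi 8.8 tilt [-0. -0.] F [-0.12 -0.37 -0.66] w 0.087
turn [ 0.     -0.0002  0.13  ] shift [3.441 0.529 0.262] | t 8.3
```

View pics/s4.png

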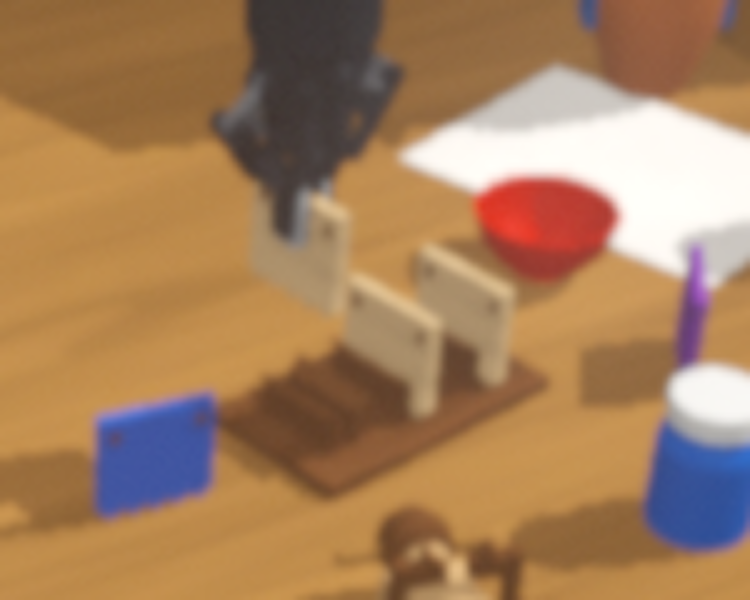

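View pics/w4.png

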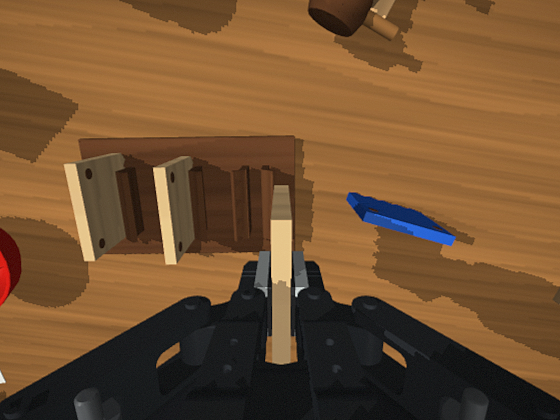

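Call:
move_arm(
  series="0 0 0.02 0.15 0 0 -1;0 0 0.04 0.3 0 0 -1;0 0 0.07 0.45 0 0 -1;0 0 0.1 0.6 0 0 -1;0 0 0.13 0.75 0 0 -1;0 0 0.13 0.85 0 0 -1;0 0 0.13 0.95 0 0 -1;0 0 0.13 1 0 0 -1",
)

```text
time: 9.2
tool_pos: [0.4876, 0.0889, 0.1711]
tcp_rot: [2.084, -2.35, -0.0]
wrist_force: [0.1, 0.7, 0.0]
width: 0.086
```

Call:
move_arm(
  series="0 0 0 0.15 0 0 -1;0 0 0 0.3 0 0 -1;0 0 0 0.45 0 0 -1;0 0 0 0.6 0 0 -1;0 0 0 0.75 0 0 -1;0 0 0 0.85 0 0 -1;0 0 0 0.95 0 0 -1;0 0 0 1 0 0 -1",
)

```text
time: 10.0
tool_pos: [0.4755, -0.0101, 0.1713]
tcp_rot: [2.084, -2.351, 0.0]
wrist_force: [1.0, -0.5, -0.1]
width: 0.086
```

```bash
python3 -c "
from h import *
st();plan((.4755,-.160,.165),-6.8)"
```

```text
t 10.0 pos [ 0.4755 -0.0101  0.1713] psi -6.87 tilt [ 0. -0.] F [ 1.01 -0.51 -0.12] w 0.086
turn [-0.     -0.     -0.0006] shift [ 1.489 -0.179  0.063] | t 10.0
```

Call:
move_arm(
  series="0 0 0 0.15 0 0 -1;0 0 0 0.3 0 0 -1;0 0 0 0.45 0 0 -1;0 0 0 0.6 -0.05 0 -1;0 0 0 0.75 -0.1 0 -1;0 0 0 0.85 -0.15 0 -1;0 0 0 0.95 -0.18 0 -1;0 0 0 1 -0.18 0 -1",
)

```text
time: 10.8
tool_pos: [0.4819, -0.1114, 0.1713]
tcp_rot: [-2.084, 2.35, -0.0]
wrist_force: [0.2, 0.0, 0.1]
width: 0.087
```

Call:
move_arm(
  series="0 0 0 0.1 0 0 -1;0 0 0 0.2 0 0 -1;0 0 0 0.3 0 0.05 -1;0 0 0 0.4 0 0.05 -1;0 0 0 0.45 0 0.1 -1;0 0 0 0.49 0 0.1 -1;0 0 0 0.49 0 0.1 -1;0 0 0 0.49 0 0.1 -1",
)

```text
time: 11.6
tool_pos: [0.4757, -0.1593, 0.1613]
tcp_rot: [-2.084, 2.35, 0.0]
wrist_force: [0.2, -0.5, -0.3]
width: 0.089
```

```bash
python3 -c "
from h import *
s=st();plan((.4755,-.160,.165),-6.8)
d=snap('wrist','w5.png');np.save('pics/w5s.npy',s,allow_pickle=True)
d=snap('top','t5.png',8,(310,180,380,255));d=snap('scene','s5.png',7,(140,140,240,225))"
```

```text
t 11.6 pos [ 0.4757 -0.1593  0.1613] psi -6.86 tilt [-0.  0.] F [ 0.24 -0.53 -0.3 ] w 0.089
turn [ 0.      0.0001 -0.0005] shift [ 0.007  0.001 -0.037] | t 11.6
```

View pics/w5.png

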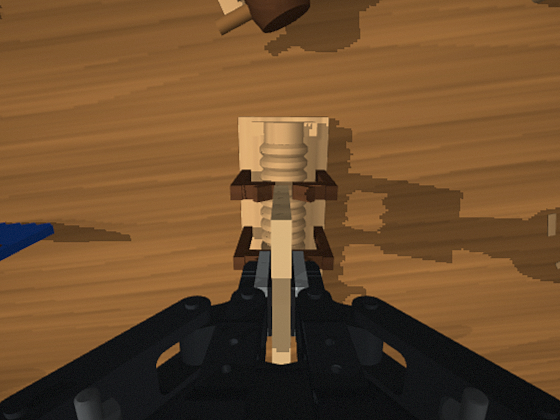

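View pics/s5.png

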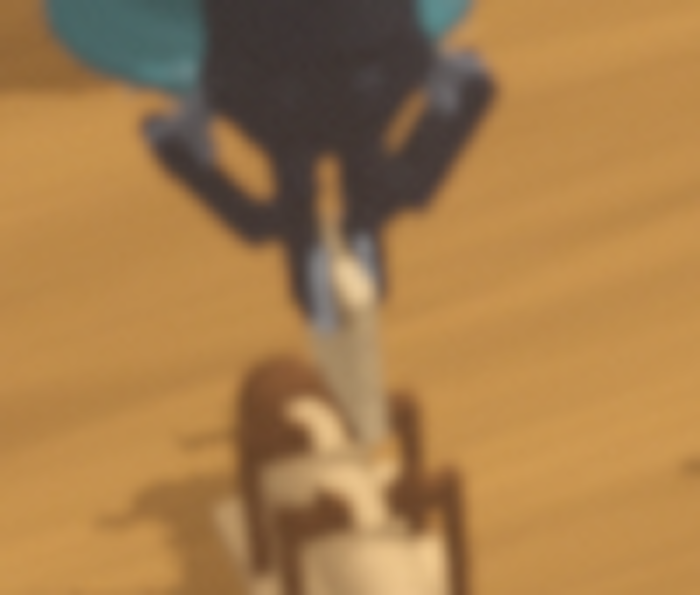

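```bash
python3 - <<'E'
from h import *
d=np.load('pics/w5.png.npy',allow_pickle=True).item(); im=d['pixels'][:,:,::-1]
cv2.imwrite('pics/w5z.png',cv2.resize(im[110:280,225:345],None,fx=3.5,fy=3.5,interpolation=cv2.INTER_CUBIC)[:,:])
E
```

```text
(no output)
```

View pics/w5z.png

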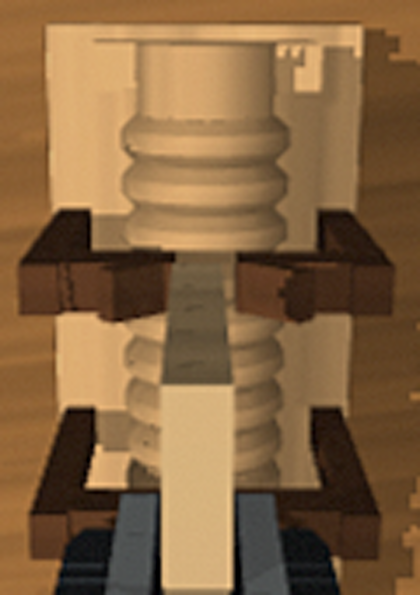

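View pics/t5.png

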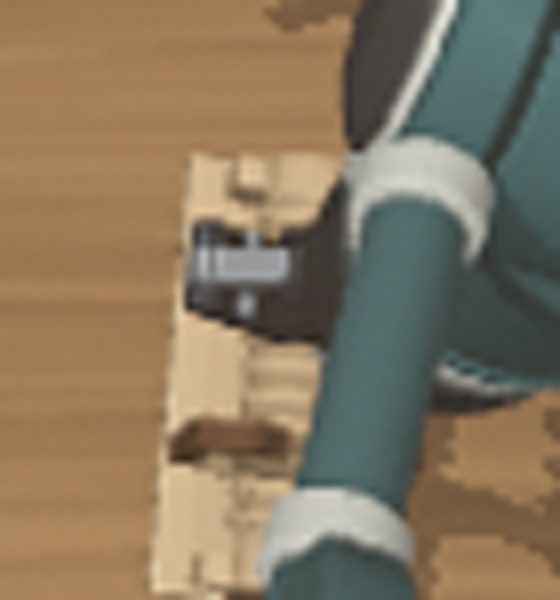

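Call:
move_arm(
  series="0 0 0 0.007 0 0.06 -1;0 0 0 0.007 0 0.12 -1;0 0 0 0.007 0 0.18 -1;0 0 0 0.007 0 0.24 -1;0 0 0 0.007 0 0.3 -1;0 0 0 0.007 0 0.35 -1;0 0 0 0.007 0 0.39 -1;0 0 0 0.007 0 0.41 -1",
)

```text
time: 12.55
tool_pos: [0.4754, -0.16, 0.1197]
tcp_rot: [2.085, -2.35, -0.001]
wrist_force: [0.3, 0.1, -0.3]
width: 0.089
```

```bash
python3 -c "
from h import *
s=st()"
```

```text
t 12.55 pos [ 0.4754 -0.16    0.1197] psi -6.85 tilt [-0.001  0.   ] F [ 0.3   0.07 -0.26] w 0.089
```

Call:
move_arm(
  series="0 0 0 0 0 0.005 -1;0 0 0 0 0 0.01 -1;0 0 0 0 0 0.014 -1;0 0 0 0 0 0.018 -1;0 0 0 0 0 0.021 -1;0 0 0 0 0 0.024 -1;0 0 0 0 0 0.027 -1;0 0 0 0 0 0.027 -1",
)

```text
time: 13.35
tool_pos: [0.4756, -0.16, 0.1175]
tcp_rot: [2.085, -2.35, -0.0]
wrist_force: [-0.5, -0.1, -0.8]
width: 0.09
```

Call:
move_arm(
  series="0 0 0 0 0 0.003 -1;0 0 0 0 0 0.006 -1;0 0 0 0 0 0.009 -1;0 0 0 0 0 0.012 -1;0 0 0 0 0 0.014 -1;0 0 0 0 0 0.016 -1;0 0 0 0 0 0.016 -1;0 0 0 0 0 0.016 -1",
)

```text
time: 14.15
tool_pos: [0.4758, -0.1601, 0.1163]
tcp_rot: [-2.085, 2.35, -0.0]
wrist_force: [-0.8, 0.3, 2.6]
width: 0.089
```

Call:
move_arm(
  series="0 0 0 0 0.005 -0.004 -1;0 0 0 0 0.015 -0.004 -1;0 0 0 0 0.025 -0.004 -1;0 0 0 0 0.03 -0.004 -1;0 0 0 0 0.03 0 -1;0 0 0 0 0.03 0.004 -1;0 0 0 0 0.03 0.007 -1;0 0 0 0 0.03 0.01 -1",
)

```text
time: 14.95
tool_pos: [0.4731, -0.1598, 0.116]
tcp_rot: [-2.085, 2.35, -0.001]
wrist_force: [-0.8, 1.1, 9.7]
width: 0.088
```

```bash
python3 -c "
from h import *
s=st()"
```

```text
t 14.95 pos [ 0.4731 -0.1598  0.116 ] psi -6.85 tilt [ 0.001 -0.   ] F [-0.83  1.06  9.73] w 0.088
```

Call:
move_arm(
  series="0 0 0 0 0.005 -0.008 -1;0 0 0 0 0.015 -0.008 -1;0 0 0 0 0.025 -0.008 -1;0 0 0 0 0.03 -0.008 -1;0 0 0 0 0.03 -0.004 -1;0 0 0 0 0.03 0 -1;0 0 0 0 0.03 0 -1;0 0 0 0 0.03 0 -1",
)

```text
time: 15.75
tool_pos: [0.4706, -0.1596, 0.116]
tcp_rot: [-2.084, 2.349, -0.003]
wrist_force: [1.9, 0.9, 8.2]
width: 0.085
```

Call:
move_arm(
  series="0 0 0 0 0.005 -0.008 -1;0 0 0 0 0.015 -0.008 -1;0 0 0 0 0.025 -0.008 -1;0 0 0 0 0.03 -0.008 -1;0 0 0 0 0.03 -0.004 -1;0 0 0 0 0.03 0 -1;0 0 0 0 0.03 0 -1;0 0 0 0 0.03 0 -1",
)

```text
time: 16.55
tool_pos: [0.4673, -0.1592, 0.116]
tcp_rot: [-2.084, 2.35, -0.002]
wrist_force: [1.5, 0.7, 9.5]
width: 0.089
```

Call:
move_arm(
  series="0 0 0 0 0 -0.1 -1;0 0 0 0 0 -0.3 -1;0 0 0 0 0 -0.5 -1;0 0 -0.02 -0.2 0 -0.55 -1;0 0 -0.05 -0.45 0 -0.55 -1;0 0 -0.08 -0.7 0 -0.55 -1;0 0 -0.11 -0.9 0 -0.55 -1;0 0 -0.13 -1 0 -0.55 -1",
)

```text
time: 17.35
tool_pos: [0.4767, -0.0582, 0.1687]
tcp_rot: [2.386, -2.04, -0.006]
wrist_force: [-0.3, -0.7, -0.4]
width: 0.084
```

```bash
python3 -c "
from h import *
s=st(); plan((.4698,.2085,.13),8.8)"
```

```text
t 17.35 pos [ 0.4767 -0.0582  0.1687] psi 8.95 tilt [-0.004  0.001] F [-0.27 -0.67 -0.39] w 0.084
turn [0.002  0.0007 0.0013] shift [-2.644 -0.348  0.39 ] | t 17.35
```

Call:
move_arm(
  series="0 0 0 -0.2 0 0 -1;0 0 0 -0.4 -0.05 0 -1;0 0 0 -0.6 -0.1 0 -1;0 0 0 -0.75 -0.17 0 -1;0 0 0 -0.85 -0.17 0 -1;0 0 0 -0.95 -0.17 0 -1;0 0 0 -1 -0.17 0 -1;0 0 0 -1 -0.17 0 -1",
)

```text
time: 18.15
tool_pos: [0.4797, 0.0419, 0.1698]
tcp_rot: [2.385, -2.044, -0.001]
wrist_force: [0.5, -0.1, -0.2]
width: 0.086
```

Call:
move_arm(
  series="0 0 0 -0.2 0 0 -1;0 0 0 -0.4 -0.05 0 -1;0 0 0 -0.6 -0.1 0 -1;0 0 0 -0.75 -0.17 0 -1;0 0 0 -0.85 -0.17 0.1 -1;0 0 0 -0.95 -0.17 0.2 -1;0 0 0 -1 -0.17 0.3 -1;0 0 0 -1 -0.17 0.3 -1",
)

```text
time: 18.95
tool_pos: [0.4797, 0.143, 0.1373]
tcp_rot: [2.382, -2.042, -0.004]
wrist_force: [-1.0, 0.3, -0.6]
width: 0.087
```

```bash
python3 -c "
from h import *
s=st(); plan((.4698,.2085,.074),8.8)"
```

```text
t 18.95 pos [0.4797 0.143  0.1373] psi 8.79 tilt [-0.005 -0.001] F [-1.    0.25 -0.62] w 0.087
turn [ 0.0024 -0.0003 -0.0001] shift [-0.663 -0.006  0.632] | t 18.95
```

Call:
move_arm(
  series="0 0 0 -0.2 0 0 -1;0 0 0 -0.4 0 0 -1;0 0 0 -0.58 0 0 -1;0 0 0 -0.65 0 0 -1;0 0 0 -0.66 0 0 -1;0 0 0 -0.66 0 0.05 -1;0 0 0 -0.66 0 0.12 -1;0 0 0 -0.66 0 0.2 -1",
)

```text
time: 19.75
tool_pos: [0.4718, 0.2077, 0.1193]
tcp_rot: [2.384, -2.046, 0.0]
wrist_force: [0.1, -0.2, -0.3]
width: 0.088
```

```bash
python3 -c "
from h import *
s=st(); plan((.4698,.2085,.074),8.8);d=snap('wrist','w6.png')"
```

```text
t 19.75 pos [0.4718 0.2077 0.1193] psi 8.71 tilt [-0. -0.] F [ 0.15 -0.21 -0.34] w 0.088
turn [ 0.     -0.0001 -0.0008] shift [-0.011  0.019  0.453] | t 19.75
```

View pics/w6.png

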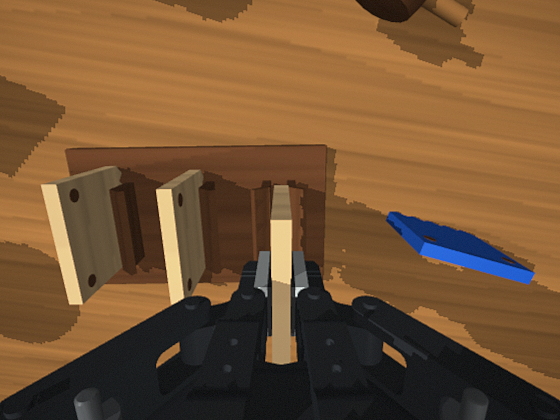

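Call:
move_arm(
  series="0 0 0 -0.01 0.02 0.1 -1;0 0 0 -0.01 0.02 0.2 -1;0 0 0 -0.01 0.02 0.3 -1;0 0 0 -0.01 0.02 0.38 -1;0 0 0 -0.01 0.02 0.43 -1;0 0 0 -0.01 0.02 0.455 -1;0 0 0 -0.01 0.02 0.46 -1;0 0 0 -0.01 0.02 0.46 -0.5",
)

```text
time: 20.6
tool_pos: [0.47, 0.2092, 0.0743]
tcp_rot: [-2.384, 2.045, -0.0]
wrist_force: [0.2, 0.3, 0.3]
width: 0.24
```

```bash
python3 -c "
from h import *
s=st(); plan((.4615,.2671,.068),9)"
```

```text
t 20.6 pos [0.47   0.2092 0.0743] psi 8.75 tilt [0.001 0.   ] F [0.24 0.32 0.31] w 0.24
turn [-0.0003  0.0001 -0.0021] shift [-0.585 -0.004  0.063] | t 20.6
```

Call:
move_arm(
  series="0 0 0 0 0 -0.2 -0.4;0 0 0 0 0 -0.4 -0.3;0 0 0 -0.05 0 -0.42 -0.3;0 0 0 -0.3 0 -0.42 -0.3;0 0 0 -0.5 0 -0.42 -0.3;0 0 0 -0.585 0 -0.42 -0.3;0 0 0 -0.585 0 -0.42 -0.3;0 0 0 -0.585 0 -0.35 -0.3",
)

```text
time: 21.4
tool_pos: [0.4613, 0.2671, 0.1094]
tcp_rot: [-2.384, 2.044, -0.001]
wrist_force: [-0.1, 0.1, 0.1]
width: 0.348
```

```bash
python3 -c "
from h import *
s=st(); plan((.4615,.2671,.068),9);d=snap('wrist','w7.png')"
```

```text
t 21.4 pos [0.4613 0.2671 0.1094] psi 8.8 tilt [0.002 0.   ] F [-0.13  0.12  0.12] w 0.348
turn [-0.0008  0.0001 -0.0017] shift [-0.    -0.001  0.414] | t 21.4
```

View pics/w7.png

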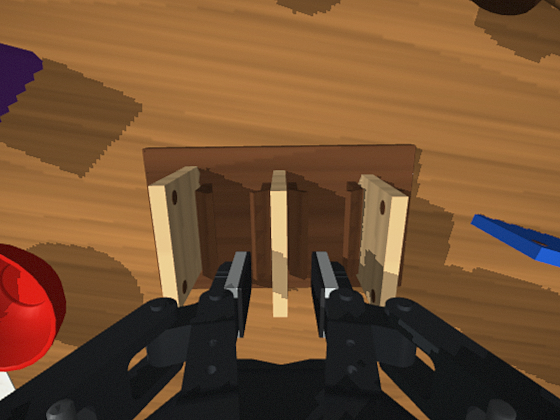

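Call:
move_arm(
  series="0 0 0 0 0 0.15 -0.3;0 0 0 0 0 0.3 -0.3;0 0 0 0 0 0.39 -0.3;0 0 0 0 0 0.41 -0.3;0 0 0 0 0 0.41 -1;0 0 0 0 0 0.41 -1;0 0 0 0 0 0.41 -1;0 0 0 0 0 0.41 -1",
  squeeze=25,
)

```text
time: 22.25
tool_pos: [0.4612, 0.2671, 0.0686]
tcp_rot: [-2.384, 2.045, -0.001]
wrist_force: [-0.3, -0.4, -0.3]
width: 0.09
```

Call:
move_arm(
  series="0 0 0 0 0 -0.1 -1;0 0 0 0 0 -0.3 -1;0 0 0 0 0 -0.6 -1;0 0 0 0 0 -0.9 -1;0 0 0 0.2 0 -1 -1;0 0 0 0.4 0 -1 -1;0 0 0 0.6 0 -1 -1;0 0 0 0.8 0 -1 -1",
)

```text
time: 23.05
tool_pos: [0.4733, 0.1873, 0.1694]
tcp_rot: [-2.384, 2.044, -0.002]
wrist_force: [0.1, -0.7, 0.1]
width: 0.09
```

```bash
python3 -c "
from h import *
s=st(); plan((.4755,-.160,.16),-6.9)"
```

```text
t 23.05 pos [0.4733 0.1873 0.1694] psi 8.78 tilt [0.002 0.001] F [ 0.1  -0.66  0.05] w 0.09
turn [-0.0008  0.0002  0.1306] shift [3.436 0.508 0.092] | t 23.05
```

Call:
move_arm(
  series="0 0 0.02 0.15 0 0 -1;0 0 0.04 0.3 0 0 -1;0 0 0.07 0.45 0 0 -1;0 0 0.1 0.6 0 0 -1;0 0 0.1306 0.75 0 0 -1;0 0 0.1306 0.85 0 0 -1;0 0 0.1306 0.95 0 0 -1;0 0 0.1306 1 0 0 -1",
)

```text
time: 23.85
tool_pos: [0.4883, 0.0883, 0.1681]
tcp_rot: [-2.083, 2.351, -0.0]
wrist_force: [-0.6, 0.2, -0.2]
width: 0.091
```

Call:
move_arm(
  series="0 0 0 0.15 0 0 -1;0 0 0 0.3 0 0 -1;0 0 0 0.45 0 0 -1;0 0 0 0.6 0 0 -1;0 0 0 0.75 -0.1 0 -1;0 0 0 0.85 -0.15 0 -1;0 0 0 0.95 -0.18 0 -1;0 0 0 1 -0.18 0 -1",
)

```text
time: 24.65
tool_pos: [0.4941, -0.0133, 0.168]
tcp_rot: [2.083, -2.352, -0.0]
wrist_force: [-0.6, 0.1, -0.0]
width: 0.089
```

Call:
move_arm(
  series="0 0 0 0.15 0 0 -1;0 0 0 0.3 0 0 -1;0 0 0 0.45 0 0 -1;0 0 0 0.6 0 0 -1;0 0 0 0.75 0 0 -1;0 0 0 0.85 0 0 -1;0 0 0 0.95 0 0 -1;0 0 0 1 0 0 -1",
)

```text
time: 25.45
tool_pos: [0.4818, -0.1123, 0.168]
tcp_rot: [2.083, -2.352, -0.0]
wrist_force: [-0.0, 0.2, -0.7]
width: 0.087
```

```bash
python3 -c "
from h import *
s=st(); plan((.4755,-.160,.1165),-6.85)"
```

```text
t 25.45 pos [ 0.4818 -0.1123  0.168 ] psi -6.94 tilt [-0.  0.] F [-0.02  0.24 -0.66] w 0.087
turn [ 0.0001  0.     -0.0008] shift [0.481 0.004 0.514] | t 25.45
```

Call:
move_arm(
  series="0 0 0 0.2 0 0 -1;0 0 0 0.4 0 0 -1;0 0 0 0.475 0 0 -1;0 0 0 0.475 0 0.05 -1;0 0 0 0.475 0 0.12 -1;0 0 0 0.475 0 0.22 -1;0 0 0 0.475 0 0.32 -1;0 0 0 0.475 0 0.4 -1",
)

```text
time: 26.25
tool_pos: [0.4759, -0.1585, 0.1267]
tcp_rot: [2.084, -2.35, -0.001]
wrist_force: [0.6, -2.2, 0.7]
width: 0.09
```

```bash
python3 -c "
from h import *
s=st(); plan((.4755,-.160,.1145),-6.85)"
```

```text
t 26.25 pos [ 0.4759 -0.1585  0.1267] psi -6.86 tilt [-0.001 -0.   ] F [ 0.57 -2.24  0.7 ] w 0.09
turn [ 0.0005 -0.0001 -0.0001] shift [0.016 0.002 0.122] | t 26.25
```

Call:
move_arm(
  series="0 0 0 0.006 0 0.02 -1;0 0 0 0.013 0 0.05 -1;0 0 0 0.013 0 0.08 -1;0 0 0 0.013 0 0.1 -1;0 0 0 0.013 0 0.115 -1;0 0 0 0.013 0 0.125 -1;0 0 0 0.013 0 0.135 -1;0 0 0 0.013 0 0.14 -1",
)

```text
time: 27.05
tool_pos: [0.4761, -0.1602, 0.114]
tcp_rot: [-2.083, 2.351, -0.0]
wrist_force: [-0.3, 0.2, -0.8]
width: 0.093
```

Call:
move_arm(
  series="0 0 0 0 0 0.003 -1;0 0 0 0 0 0.006 -1;0 0 0 0 0 0.009 -1;0 0 0 0 0 0.012 -1;0 0 0 0 0 0.014 -1;0 0 0 0 0 0.016 -1;0 0 0 0 0 0.018 -1;0 0 0 0 0 0.018 -1",
)

```text
time: 27.85
tool_pos: [0.4762, -0.1602, 0.1126]
tcp_rot: [-2.083, 2.351, -0.001]
wrist_force: [-1.8, 1.0, 4.8]
width: 0.087
```

Call:
move_arm(
  series="0 0 0 0 0.005 -0.006 -1;0 0 0 0 0.015 -0.006 -1;0 0 0 0 0.025 -0.006 -1;0 0 0 0 0.03 -0.006 -1;0 0 0 0 0.03 -0.002 -1;0 0 0 0 0.03 0.001 -1;0 0 0 0 0.03 0.003 -1;0 0 0 0 0.03 0.004 -1",
)

```text
time: 28.65
tool_pos: [0.4733, -0.1599, 0.1126]
tcp_rot: [-2.083, 2.351, -0.001]
wrist_force: [-0.7, 0.5, 6.4]
width: 0.085
```

Call:
move_arm(
  series="0 0 0 0 0.005 -0.008 -1;0 0 0 0 0.015 -0.008 -1;0 0 0 0 0.025 -0.008 -1;0 0 0 0 0.03 -0.008 -1;0 0 0 0 0.03 -0.004 -1;0 0 0 0 0.03 0 -1;0 0 0 0 0.03 0.002 -1;0 0 0 0 0.03 0.002 -1",
)

```text
time: 29.45
tool_pos: [0.4705, -0.1596, 0.1125]
tcp_rot: [-2.083, 2.351, -0.001]
wrist_force: [-0.5, 0.6, 8.6]
width: 0.088
```

Call:
move_arm(
  series="0 0 0 0 0.005 -0.008 -1;0 0 0 0 0.015 -0.008 -1;0 0 0 0 0.025 -0.008 -1;0 0 0 0 0.03 -0.008 -1;0 0 0 0 0.03 -0.004 -1;0 0 0 0 0.03 0 -1;0 0 0 0 0.03 0 -1;0 0 0 0 0.03 0 -1",
)

```text
time: 30.25
tool_pos: [0.4677, -0.1593, 0.1124]
tcp_rot: [-2.083, 2.351, -0.002]
wrist_force: [2.0, -0.1, 7.8]
width: 0.088
```

Call:
move_arm(
  series="0 0 0 0 0 -0.1 -1;0 0 0 0 0 -0.3 -1;0 0 0 0 0 -0.5 -1;0 0 -0.02 -0.2 0 -0.56 -1;0 0 -0.05 -0.45 0 -0.56 -1;0 0 -0.08 -0.7 0 -0.56 -1;0 0 -0.11 -0.9 0 -0.56 -1;0 0 -0.13 -1 0 -0.56 -1",
)

```text
time: 31.05
tool_pos: [0.4775, -0.0583, 0.1666]
tcp_rot: [2.385, -2.042, -0.005]
wrist_force: [-0.3, -0.3, -0.9]
width: 0.088
```

Call:
move_arm(
  series="0 0 0 -0.2 0 0 -1;0 0 0 -0.4 -0.05 0 -1;0 0 0 -0.6 -0.1 0 -1;0 0 0 -0.75 -0.17 0 -1;0 0 0 -0.85 -0.17 0 -1;0 0 0 -0.95 -0.17 0 -1;0 0 0 -1 -0.17 0 -1;0 0 0 -1 -0.17 0 -1",
)

```text
time: 31.85
tool_pos: [0.4804, 0.0418, 0.1674]
tcp_rot: [2.383, -2.046, -0.001]
wrist_force: [0.6, 0.2, -0.1]
width: 0.086
```

Call:
move_arm(
  series="0 0 0 -0.2 0 0 -1;0 0 0 -0.4 -0.05 0 -1;0 0 0 -0.6 -0.1 0 -1;0 0 0 -0.75 -0.17 0 -1;0 0 0 -0.85 -0.17 0 -1;0 0 0 -0.95 -0.17 0 -1;0 0 0 -1 -0.17 0 -1;0 0 0 -1 -0.17 0 -1",
)

```text
time: 32.65
tool_pos: [0.4823, 0.1433, 0.1675]
tcp_rot: [2.384, -2.046, -0.0]
wrist_force: [0.3, -0.9, -0.1]
width: 0.089
```

```bash
python3 -c "
from h import *
s=st(); plan((.4612,.2671,.0695),8.8)"
```

```text
t 32.65 pos [0.4823 0.1433 0.1675] psi 8.72 tilt [-0. -0.] F [ 0.27 -0.93 -0.05] w 0.089
turn [ 0.0002 -0.0001 -0.0007] shift [-1.256  0.021  0.98 ] | t 32.65
```

Call:
move_arm(
  series="0 0 0 -0.2 0 0 -1;0 0 0 -0.4 0 0 -1;0 0 0 -0.6 0 0 -1;0 0 0 -0.75 0.02 0 -1;0 0 0 -0.88 0.02 0 -1;0 0 0 -0.96 0.02 0.05 -1;0 0 0 -1 0.02 0.1 -1;0 0 0 -1 0.02 0.15 -1",
)

```text
time: 33.45
tool_pos: [0.4653, 0.2417, 0.1519]
tcp_rot: [2.383, -2.046, -0.0]
wrist_force: [0.2, -0.2, 0.1]
width: 0.087
```

```bash
python3 -c "
from h import *
s=st(); plan((.4612,.2671,.0695),8.8)"
```

```text
t 33.45 pos [0.4653 0.2417 0.1519] psi 8.71 tilt [-0. -0.] F [ 0.24 -0.19  0.1 ] w 0.087
turn [ 0.0002 -0.0002 -0.0007] shift [-0.258  0.001  0.824] | t 33.45
```

Call:
move_arm(
  series="0 0 0 -0.15 0 0 -1;0 0 0 -0.25 0 0.1 -1;0 0 0 -0.255 0 0.2 -1;0 0 0 -0.255 0 0.3 -1;0 0 0 -0.255 0 0.4 -1;0 0 0 -0.255 0 0.5 -1;0 0 0 -0.255 0 0.58 -1;0 0 0 -0.255 0 0.62 -1",
)

```text
time: 34.25
tool_pos: [0.4611, 0.2663, 0.0893]
tcp_rot: [2.382, -2.046, -0.001]
wrist_force: [-0.2, -0.0, 0.2]
width: 0.09
```

```bash
python3 -c "
from h import *
s=st(); plan((.4612,.2671,.0695),8.8)"
```

```text
t 34.25 pos [0.4611 0.2663 0.0893] psi 8.66 tilt [-0.001 -0.001] F [-0.23 -0.03  0.16] w 0.09
turn [ 0.0008 -0.0002 -0.0012] shift [-0.008 -0.002  0.198] | t 34.25
```

Call:
move_arm(
  series="0 0 0 -0.003 0 0.06 -1;0 0 0 -0.005 0 0.12 -1;0 0 0 -0.005 0 0.17 -1;0 0 0 -0.005 0 0.2 -1;0 0 0 -0.005 0 0.205 -1;0 0 0 -0.005 0 0.205 -0.5;0 0 0 -0.005 0 0.205 -0.4;0 0 0 -0.005 0 0.205 -0.4",
)

```text
time: 35.05
tool_pos: [0.4619, 0.2674, 0.0705]
tcp_rot: [-2.383, 2.047, -0.0]
wrist_force: [0.2, 0.5, -0.3]
width: 0.298
```

```bash
python3 -c "
from h import *
s=st(); plan((.4546,.3260,.108),9)"
```

```text
t 35.05 pos [0.4619 0.2674 0.0705] psi 8.68 tilt [0.001 0.   ] F [ 0.24  0.51 -0.28] w 0.298
turn [-0.0004  0.0001 -0.0027] shift [-0.59  -0.017 -0.375] | t 35.05
```

Call:
move_arm(
  series="0 0 0 0 0 -0.2 -0.4;0 0 0 0 0 -0.4 -0.3;0 0 0 -0.05 0 -0.42 -0.3;0 0 0 -0.3 0 -0.42 -0.3;0 0 0 -0.5 -0.02 -0.42 -0.3;0 0 0 -0.59 -0.02 -0.42 -0.3;0 0 0 -0.59 -0.02 -0.42 -0.3;0 0 0 -0.59 -0.02 -0.35 -0.3",
)

```text
time: 35.85
tool_pos: [0.455, 0.326, 0.1053]
tcp_rot: [-2.383, 2.046, -0.001]
wrist_force: [-0.0, -0.6, 0.0]
width: 0.347
```

```bash
python3 -c "
from h import *
s=st(); plan((.4546,.3260,.070),9);d=snap('wrist','w8.png')"
```

```text
t 35.85 pos [0.455  0.326  0.1053] psi 8.72 tilt [0.001 0.   ] F [-0.01 -0.65  0.01] w 0.347
turn [-0.0005  0.     -0.0023] shift [-0.     0.005  0.353] | t 35.85
```

View pics/w8.png

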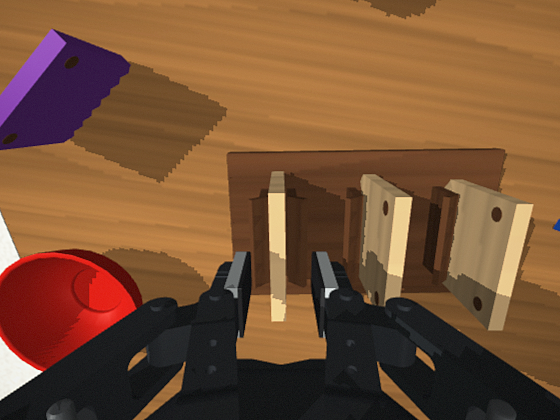

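B and C stand in their slots again (tops at (400,250), (510,265)); leaf A (278,245) lies between the fingers. Grasp it.

Call:
move_arm(
  series="0 0 0 0 0 0.15 -0.3;0 0 0 0 0 0.28 -0.3;0 0 0 0 0 0.34 -0.3;0 0 0 0 0 0.355 -0.3;0 0 0 0 0 0.355 -1;0 0 0 0 0 0.355 -1;0 0 0 0 0 0.355 -1;0 0 0 0 0 0.355 -1",
  squeeze=25,
)

```text
time: 36.7
tool_pos: [0.455, 0.3261, 0.0701]
tcp_rot: [-2.383, 2.046, -0.0]
wrist_force: [0.6, -0.1, -0.7]
width: 0.084
```

Call:
move_arm(
  series="0 0 0 0 0 -0.1 -1;0 0 0 0 0 -0.3 -1;0 0 0 0 0 -0.6 -1;0 0 0 0 0 -0.9 -1;0 0 0 0.2 0 -1 -1;0 0 0 0.4 0 -1 -1;0 0 0 0.6 0 -1 -1;0 0 0 0.8 0 -1 -1",
)

```text
time: 37.5
tool_pos: [0.467, 0.2462, 0.1709]
tcp_rot: [-2.383, 2.046, -0.001]
wrist_force: [0.3, 0.5, -0.5]
width: 0.086
```

```bash
python3 -c "
from h import *
s=st(); plan((.4755,-.160,.16),-6.85)"
```

```text
t 37.5 pos [0.467  0.2462 0.1709] psi 8.71 tilt [0.001 0.   ] F [ 0.25  0.48 -0.51] w 0.086
turn [-0.0007  0.0002  0.1296] shift [4.028 0.531 0.108] | t 37.5
```

Call:
move_arm(
  series="0 0 0 0.15 0 0 -1;0 0 0 0.3 0 0 -1;0 0 0 0.45 0 0 -1;0 0 0 0.6 0 0 -1;0 0 0 0.75 0 0 -1;0 0 0 0.85 0 0 -1;0 0 0 0.95 0 0 -1;0 0 0 1 0 0 -1",
)

```text
time: 38.3
tool_pos: [0.482, 0.147, 0.1695]
tcp_rot: [2.382, -2.048, -0.0]
wrist_force: [0.2, -0.2, -0.0]
width: 0.09
```

Call:
move_arm(
  series="0 0 0.02 0.15 0 0 -1;0 0 0.04 0.3 0 0 -1;0 0 0.07 0.45 0 0 -1;0 0 0.1 0.6 0 0 -1;0 0 0.13 0.75 0 0 -1;0 0 0.13 0.85 0 0 -1;0 0 0.13 0.95 0 0 -1;0 0 0.13 1 0 0 -1",
)

```text
time: 39.1
tool_pos: [0.4971, 0.0481, 0.1696]
tcp_rot: [2.083, -2.352, 0.0]
wrist_force: [-0.4, 0.5, -0.1]
width: 0.085
```

Call:
move_arm(
  series="0 0 0 0.15 0 0 -1;0 0 0 0.3 0 0 -1;0 0 0 0.45 0 0 -1;0 0 0 0.6 0 0 -1;0 0 0 0.75 0 0 -1;0 0 0 0.85 0 0 -1;0 0 0 0.95 0 0 -1;0 0 0 1 0 0 -1",
)

```text
time: 39.9
tool_pos: [0.4847, -0.051, 0.1696]
tcp_rot: [2.083, -2.352, 0.0]
wrist_force: [-0.2, 0.8, -0.9]
width: 0.084
```

```bash
python3 -c "
from h import *
s=st(); plan((.4755,-.160,.16),-6.85)"
```

```text
t 39.9 pos [ 0.4847 -0.051   0.1696] psi -6.94 tilt [-0. -0.] F [-0.25  0.8  -0.93] w 0.084
turn [ 0.     -0.     -0.0008] shift [ 1.094 -0.04   0.096] | t 39.9
```

Call:
move_arm(
  series="0 0 0 0.2 0 0 -1;0 0 0 0.4 0 0 -1;0 0 0 0.6 0 0 -1;0 0 0 0.75 -0.02 0 -1;0 0 0 0.85 -0.04 0 -1;0 0 0 0.95 -0.04 0 -1;0 0 0 1 -0.04 0 -1;0 0 0 1 -0.04 0 -1",
)

```text
time: 40.7
tool_pos: [0.4767, -0.1502, 0.1695]
tcp_rot: [2.083, -2.352, -0.0]
wrist_force: [0.1, -0.1, -0.2]
width: 0.088
```

Call:
move_arm(
  series="0 0 0 0.06 0 0 -1;0 0 0 0.09 0 0.05 -1;0 0 0 0.09 0 0.12 -1;0 0 0 0.09 0 0.2 -1;0 0 0 0.09 0 0.28 -1;0 0 0 0.09 0 0.36 -1;0 0 0 0.09 0 0.43 -1;0 0 0 0.09 0 0.48 -1",
)

```text
time: 41.5
tool_pos: [0.4755, -0.1589, 0.1208]
tcp_rot: [2.083, -2.351, -0.001]
wrist_force: [0.6, -0.5, -0.0]
width: 0.087
```

```bash
python3 -c "
from h import *
s=st(); plan((.4755,-.160,.1144),-6.85)"
```

```text
t 41.5 pos [ 0.4755 -0.1589  0.1208] psi -6.91 tilt [-0.001 -0.   ] F [ 0.64 -0.48 -0.03] w 0.087
turn [ 0.0003 -0.0001 -0.0005] shift [ 0.011 -0.002  0.064] | t 41.5
```

Now down gently to about 0.1135.

Call:
move_arm(
  series="0 0 0 0.005 0 0.02 -1;0 0 0 0.01 0 0.035 -1;0 0 0 0.01 0 0.05 -1;0 0 0 0.01 0 0.06 -1;0 0 0 0.01 0 0.067 -1;0 0 0 0.01 0 0.073 -1;0 0 0 0.01 0 0.079 -1;0 0 0 0.01 0 0.08 -1",
)

```text
time: 42.3
tool_pos: [0.4759, -0.1599, 0.1138]
tcp_rot: [-2.083, 2.351, -0.001]
wrist_force: [-0.6, 0.5, 1.3]
width: 0.089
```

Call:
move_arm(
  series="0 0 0 0 0 0.002 -1;0 0 0 0 0 0.004 -1;0 0 0 0 0 0.006 -1;0 0 0 0 0 0.008 -1;0 0 0 0 0 0.008 -1;0 0 0 0 0 0.008 -1;0 0 0 0 0 0.008 -1;0 0 0 0 0 0.008 -1",
)

```text
time: 43.1
tool_pos: [0.4762, -0.16, 0.1132]
tcp_rot: [-2.083, 2.351, -0.002]
wrist_force: [2.0, 0.1, 3.8]
width: 0.087
```

Call:
move_arm(
  series="0 0 0 0 -0.005 -0.002 -1;0 0 0 0 -0.01 -0.002 -1;0 0 0 0 -0.015 -0.002 -1;0 0 0 0 -0.02 -0.002 -1;0 0 0 0 -0.02 0.002 -1;0 0 0 0 -0.02 0.006 -1;0 0 0 0 -0.02 0.01 -1;0 0 0 0 -0.02 0.014 -1",
)

```text
time: 43.9
tool_pos: [0.4776, -0.1601, 0.112]
tcp_rot: [-2.083, 2.351, 0.0]
wrist_force: [-2.0, 1.3, 8.7]
width: 0.086
```

Call:
move_arm(
  series="0 0 0 0 -0.005 -0.006 -1;0 0 0 0 -0.01 -0.006 -1;0 0 0 0 -0.015 -0.006 -1;0 0 0 0 -0.02 -0.006 -1;0 0 0 0 -0.02 -0.003 -1;0 0 0 0 -0.02 0 -1;0 0 0 0 -0.02 0.004 -1;0 0 0 0 -0.02 0.007 -1",
)

```text
time: 44.7
tool_pos: [0.4781, -0.1601, 0.1119]
tcp_rot: [2.082, -2.349, -0.005]
wrist_force: [-8.6, 2.3, 18.6]
width: 0.088
```

Call:
move_arm(
  series="0 0 0 0 0 -0.006 -1;0 0 0 0 0.01 -0.008 -1;0 0 0 0 0.02 -0.008 -1;0 0 0 0 0.022 -0.008 -1;0 0 0 0 0.022 -0.006 -1;0 0 0 0 0.022 -0.004 -1;0 0 0 0 0.022 -0.003 -1;0 0 0 0 0.022 -0.003 -1",
)

```text
time: 45.5
tool_pos: [0.4776, -0.16, 0.1119]
tcp_rot: [-2.083, 2.351, -0.0]
wrist_force: [-1.2, -0.3, 8.9]
width: 0.087
```

```bash
python3 -c "
from h import *
s=st(); print(s['torque']); d=snap('wrist','w9.png'); np.save('pics/w9s.npy',s,allow_pickle=True)
im=d['pixels'][:,:,::-1]; cv2.imwrite('pics/w9z.png',cv2.resize(im[110:290,215:345],None,fx=3.3,fy=3.3,interpolation=cv2.INTER_CUBIC))
d=snap('scene','s9.png',7,(140,140,240,225))"
```

```text
t 45.5 pos [ 0.4776 -0.16    0.1119] psi -6.92 tilt [0. 0.] F [-1.24 -0.27  8.88] w 0.087
[ 0.1880281   0.16119117 -0.0315321 ]
```

View pics/w9z.png

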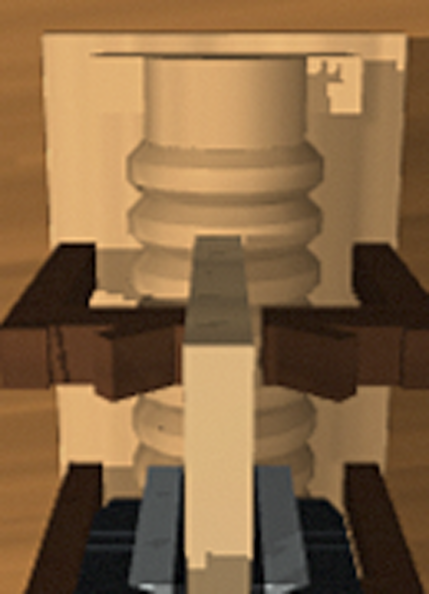

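View pics/s9.png

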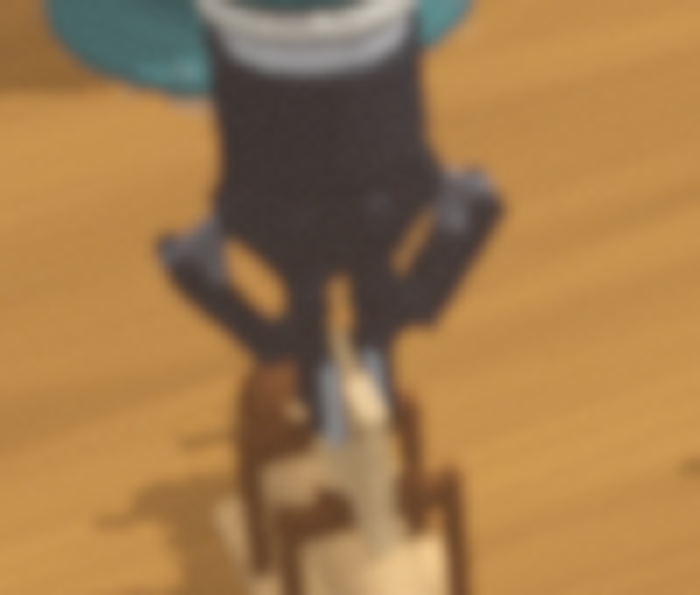

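Call:
move_arm(
  series="0 0 0 0 0 0.003 -1;0 0 0 0 0 0.003 -1;0 0 0 0 0 0.003 -1;0 0 0 0 0 0 -1;0 0 0 0 0 -0.003 -1;0 0 0 0 0 -0.005 -1;0 0 0 0 0 -0.005 -0.8;0 0 0 0 0 -0.005 -0.6",
)

```text
time: 46.4
tool_pos: [0.4765, -0.1597, 0.1106]
tcp_rot: [2.083, -2.351, -0.003]
wrist_force: [-0.5, -0.1, -0.1]
width: 0.197
```

Call:
move_arm(
  series="0 0 0 0 0 0 -0.5;0 0 0 0 0 0 -0.4;0 0 0 0 0 0 -0.4;0 0 0 0 0 -0.1 -0.4;0 0 0 0 0 -0.3 -0.4;0 0 0 0 0 -0.5 -0.4;0 0 0 0 0 -0.7 -0.4;0 0 0 0 0 -0.8 -0.4",
)

```text
time: 47.2
tool_pos: [0.4786, -0.1605, 0.1943]
tcp_rot: [-2.082, 2.35, -0.005]
wrist_force: [0.3, -0.7, 0.3]
width: 0.298
```

```bash
python3 -c "
from h import *
s=st(); d=snap('wrist','w10.png'); np.save('pics/w10s.npy',s,allow_pickle=True)
im=d['pixels'][:,:,::-1]; cv2.imwrite('pics/w10z.png',cv2.resize(im[110:330,205:355],None,fx=2.7,fy=2.7,interpolation=cv2.INTER_CUBIC))
d=snap('scene','s10.png',7,(140,140,240,225))"
```

```text
t 47.2 pos [ 0.4786 -0.1605  0.1943] psi -6.92 tilt [ 0.004 -0.001] F [ 0.33 -0.69  0.26] w 0.298
```

View pics/w10z.png

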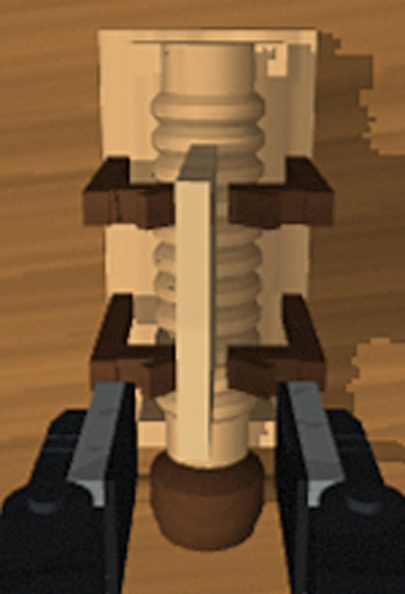

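View pics/s10.png

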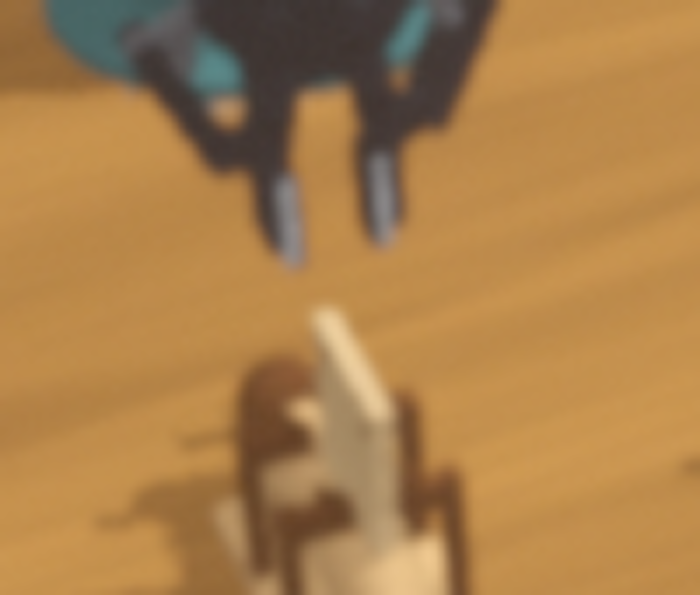

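```bash
python3 - <<'E'
from h import *
d=np.load('pics/w10.png.npy',allow_pickle=True).item(); s=np.load('pics/w10s.npy',allow_pickle=True).item(); W=wT(d,s)
im=d['pixels'][:,:,::-1]
cv2.imwrite('pics/w10e.png',cv2.resize(im[155:290,255:300],None,fx=4.4*1,fy=4.4,interpolation=cv2.INTER_CUBIC))
for z in (.118,.121,.124):
    p=[ray(d,(205+a/2.7,110+b/2.7),z,W) for a,b in [(178,180),(212,180),(180,459),(213,459)]]
    f=(p[0]+p[1])/2;n=(p[2]+p[3])/2
    print(z,(f+n)/2,np.linalg.norm(f-n),np.linalg.norm(p[0]-p[1]),np.degrees(np.arctan2(*(f-n)[1::-1])))
# same for the two racked leaves: full views
d=snap('top','t10.png',4,(140,190,240,275))
snap('top','t10b.png')
E
```

```text
0.118 [ 0.4779575  -0.15820477  0.118     ] 0.07227286986796208 0.007891631972236291 -6.768720120880184
0.121 [ 0.4790534  -0.15836517  0.121     ] 0.0711596287652257 0.007770074753113654 -6.768720120880185
0.124 [ 0.4801493  -0.15852557  0.124     ] 0.07004638766248938 0.007648517533991002 -6.768720120880181
```

View pics/w10e.png

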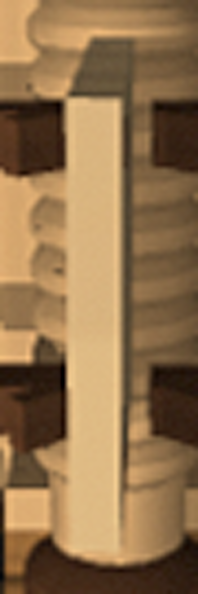

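View pics/t10.png

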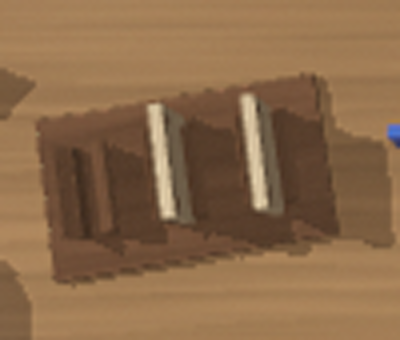

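View pics/t10b.png

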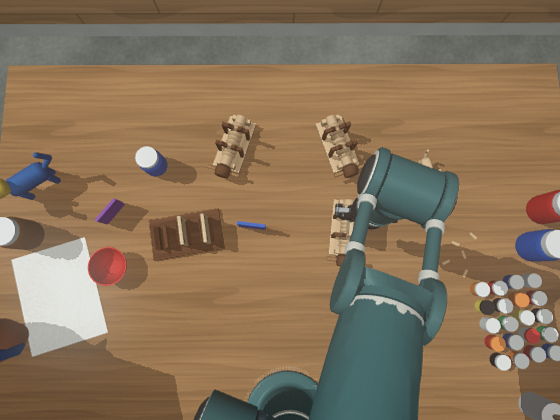

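Call:
move_arm(
  series="0 0 0 -0.015 0 0 -1;0 0 0 -0.015 0 0 -1;0 0 0 -0.015 0 0 -1;0 0 0 -0.015 0 0.1 -1;0 0 0 -0.015 0 0.2 -1;0 0 0 -0.015 0 0.3 -1;0 0 0 -0.015 0 0.38 -1;0 0 0 -0.015 0 0.4 -1",
)

```text
time: 48.2
tool_pos: [0.4764, -0.1581, 0.1496]
tcp_rot: [2.082, -2.351, -0.004]
wrist_force: [-0.6, 0.1, 0.1]
width: 0.003
```

Call:
move_arm(
  series="0 0 0 0 0 0.02 -1;0 0 0 0 0 0.04 -1;0 0 0 0 0 0.05 -1;0 0 0 0 0 0.06 -1;0 0 0 0 0 0.065 -1;0 0 0 0 0 0.07 -1;0 0 0 0 0 0.07 -1;0 0 0 0 0 0.07 -1",
)

```text
time: 49.0
tool_pos: [0.4776, -0.1586, 0.1445]
tcp_rot: [-2.083, 2.351, -0.0]
wrist_force: [0.1, -0.3, -0.1]
width: 0.001
```

Call:
move_arm(
  series="0 0 0 0 0 0.003 -1;0 0 0 0 0 0.006 -1;0 0 0 0 0 0.009 -1;0 0 0 0 0 0.012 -1;0 0 0 0 0 0.015 -1;0 0 0 0 0 0.018 -1;0 0 0 0 0 0.018 -1;0 0 0 0 0 0.018 -1",
)

```text
time: 49.8
tool_pos: [0.4777, -0.1587, 0.143]
tcp_rot: [-2.083, 2.351, -0.001]
wrist_force: [-1.3, -0.2, 3.0]
width: -0.004
```

Call:
move_arm(
  series="0 0 0 0 0 0.003 -1;0 0 0 0 0 0.006 -1;0 0 0 0 0 0.007 -1;0 0 0 0 0 0.007 -1;0 0 0 0 0 0.007 -1;0 0 0 0 0 0.007 -1;0 0 0 0 0 0.007 -1;0 0 0 0 0 0.007 -1",
)

```text
time: 50.6
tool_pos: [0.4778, -0.1588, 0.143]
tcp_rot: [-2.083, 2.351, -0.001]
wrist_force: [-3.0, 0.7, 6.9]
width: 0.002
```

Call:
move_arm(
  series="0 0 0 0 0 -0.02 -1;0 0 0 0 0 -0.1 -1;0 0 0 0 0 -0.3 -1;0 0 0 0 0 -0.5 -1;0 0 0 0 0 -0.7 -1;0 0 0 0 0 -0.8 -1;0 0 0 0 0 -0.8 -1;0 0 0 0 0 -0.8 -1",
)

```text
time: 51.4
tool_pos: [0.4773, -0.1584, 0.2214]
tcp_rot: [2.083, -2.351, -0.001]
wrist_force: [-0.7, -0.4, -0.6]
width: -0.001
```

```bash
python3 -c "
from h import *
s=st(); d=snap('wrist','w11.png'); d=snap('scene','s11.png')"
```

```text
t 51.4 pos [ 0.4773 -0.1584  0.2214] psi -6.92 tilt [-0.001  0.   ] F [-0.69 -0.42 -0.64] w -0.001
```

View pics/w11.png

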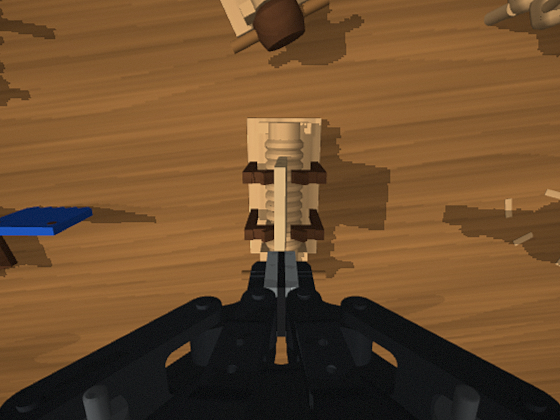

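View pics/s11.png

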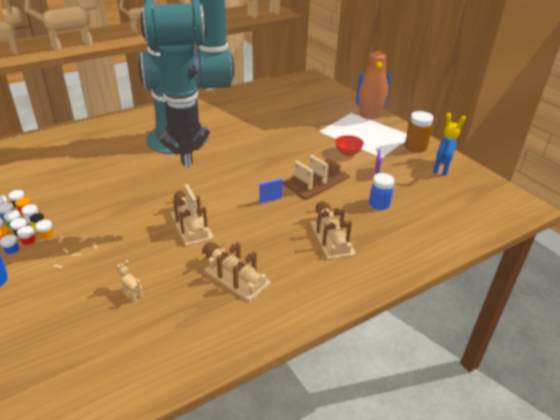

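The leaf stands in the near screw at about (190,205) in the scene view. The other two stand in the rack at (303,172) and (318,166). The bowl, jar and carving show no change and the arm is clear, so I'm handing in.

```bash
python3 -c "
from h import *
print(bot.finish_job())"
```

```text
the job is handed in; nothing more can be done
None
```

The leaf that fits the nearest screw is the one from the rack slot farthest from the screw. It now stands pressed home in the thread, and the job is handed in at about 51 s; no verdict is reported.

**Finding the leaf:** The wrist image put the pitch of the nearest screw at about 10 mm. I tried the other two leaves first, at four places along the screw about 3 mm apart. Each stayed up on the crests at 3 to 10 N, so I put both back in their own slots. The third sank by about 2 mm and then locked sideways. That is less than the 3 to 4.5 mm between crest and home, because it first touched already part-way down a flank.

**Last checks:**
- **Height:** I pressed the released leaf from above with the closed fingers at about 7 N. Its top edge was about 121 mm above the bench, the height expected for a leaf fully home.
- **Position:** From the images it is about 5 to 7 mm from mid-screw, in line with it, and leaning about 0.03 rad.
- **Forces:** The wrist force at the end of each move stayed below 20 N in z. The highest was 18.6 N, with 8.6 N sideways, while I was feeling along the groove. The contact force from wedging of the teeth was not measured directly.
- **Rack and bystanders:** The other two leaves stand upright in their slots. The jar, carving and bowl look unmoved by eye in the images; I did not measure them.

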